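# Pack and pin the paint case

## Task

Put all the white paint pots into the open plywood case, then shut its lid and swing the slotted hasp over onto the lid until it stops. Then lock it with the pin from the stand: somewhere along the plate under the hasp's slot is an unmarked blind hole, to be felt for by sliding the pin's tip along the plate; leave the pin standing fully home in it. Leave the mug, the bottle and the bowl where they are.

Things in the scene. Friction and masses are not known exactly. Their poses are not given: they have to be found in the camera images.
- case: plywood case, fixed to the table: 160 mm (its x) by 300 mm (its y), walls and floor 6 mm thick, walls 80 mm high, open on top while the lid is open. Origin at the centre of its underside; its x points from the front (robot side) to the lid's hinge, z up. A steel post 22 mm thick, 118 mm tall, stands outside its -y end (x = +30, y = -170 mm) and carries the hasp.
- lid (a joint): angle of the case's lid, rad: 0 shut, 1.6 to 1.8 standing open, leaning slightly back past vertical. A stiff hinge: the lid stays at any angle and takes some 3 to 6 N at its front edge to move. The lid is a 160 x 300 x 10 mm board; shut, its underside lies on the walls' top edge.
- lid_hinge (a point): the middle of the lid's hinge line (which runs along the case's y), at the far top edge of the case, on the lid's underside plane: 80 mm from the case's origin along its x, 80.5 mm up. Axes are the lid's: when shut the same as the case's; the lid reaches 160 mm from here along -x and 10 mm thick in +z.
- lid_lock (a point): middle of the lock plate's top face; moves with the lid, axes as the lid's. The plate (aluminium, 36 mm wide, on the lid) has a flat top 26 mm above the lid's, 116.5 mm above the table when shut; 60 mm of its length (y) show between dark covers. One blind hole, 11 mm wide, 22 mm deep, on the line x = 0 at a y from -17 to +17 mm, not reported. Shut, this point is at x = +30, y = -77 mm of the case.
- hasp (a joint): angle of the hasp, rad: 0 over the lock plate against its stop (pointing along the case's +y), growing as it swings towards the case's front; starts at 1.9 to 2.5. Light friction, stays put. A flat steel bar 36 mm wide, 6 mm thick, underside 118 mm above the table, turning about a vertical axis. Its slot, 16 mm wide, runs 62 to 124 mm from the pivot; at 0 the hole lies under it.
- hasp_pivot (a point): point on the hasp's vertical turning axis, at the height of the bar's top (124 mm above the table); axes as the case's.
- hasp_knob (a point): top centre of the upright round knob on the hasp, 16 mm diameter, 26 mm tall above the bar (top 150 mm above the table), 142 mm from the pivot.
- pin: locking pin, loose, 80 g, in its stand: steel shaft 10 mm diameter, 60 mm long, the last 6 mm tapering to a 5 mm tip, below a black square grip 20 x 20 x 30 mm (60 to 90 mm above the tip). Origin at the centre of the tip's end; z up along the pin; x and y square to the grip's faces. Fully home its tip is 22 mm below the lock plate's top.
- pin_stand: fixed wooden block 60 x 60 x 40 mm with a hole 28 mm deep in the middle of its top, where the pin stands with its grip 32 mm clear of the block. Origin at the centre of its underside.
- pot1: closed white plastic paint pot, upright cylinder 42 mm diameter, 50 mm tall, about 70 g; loose, stands on the table. Origin at the centre of its underside, z up. Three to five pots are there; all are alike. 
- pot2: closed white plastic paint pot, upright cylinder 42 mm diameter, 50 mm tall, about 70 g; loose, stands on the table. Origin at the centre of its underside, z up. Three to five pots are there; all are alike. 
- pot3: closed white plastic paint pot, upright cylinder 42 mm diameter, 50 mm tall, about 70 g; loose, stands on the table. Origin at the centre of its underside, z up. Three to five pots are there; all are alike. 
- pot4: closed white plastic paint pot, upright cylinder 42 mm diameter, 50 mm tall, about 70 g; loose, stands on the table. Origin at the centre of its underside, z up. Three to five pots are there; all are alike. 
- pot5: closed white plastic paint pot, upright cylinder 42 mm diameter, 50 mm tall, about 70 g; loose, stands on the table. Origin at the centre of its underside, z up. Three to five pots are there; all are alike. 
- mug: white mug, 80 mm diameter, 90 mm tall, not to be disturbed. Origin at the centre of its underside.
- bottle: white paint bottle with a dark cap, 56 mm diameter, 120 mm tall, not to be disturbed. Origin at the centre of its underside.
- bowl: blue ceramic bowl, 100 mm diameter, 45 mm tall, not to be disturbed. Origin at the centre of its underside.
There are look-alikes about, which are no part of the job. Leave any pink look-alike of the pot1 alone. Leave any yellow look-alike of the pot2 alone.

How it is judged:
By the outcome, as a careful person would: the job done as asked, in the order asked, and still so for the second after the job is handed in, with the robot touching nothing.
Of pot1, pot2, pot3, pot4, pot5 only 3 to 5 are there at a start; the rules pass over those that are not, and their reading is None.
At some moment in a run one of pot1, pot2, pot3, pot4, pot5 may be knocked a few centimetres aside while the robot is not near it.
It also fails if it takes over 208 s, if anything falls off the work surface, if the arm or the gripper's body presses on something with over 40 N, if the wrist force passes 120 N, or if a joint passes its speed limit or range.

## Robot

A 6-joint arm with a two-finger parallel gripper is mounted at the origin on the work surface. World frame = base frame: x ahead of the robot, y to its left, z up, the work surface at z = 0. Lengths are in m, angles in rad, forces in N, time in s.
With the tool pointing down it reaches from about 0.325 to 0.9 m from the base axis. Payload 6.1 kg.
Tool frame: the origin (TCP) lies on the front face of the gripper's body, between the roots of the fingers; the fingertips stand 73 mm ahead of it and the grasp point (between the pads) lies arm.hold_point_z ahead of it (arm.hold_point_z is the distance from the TCP to the grasp point, in m); z points along the fingers, x is the direction in which the jaws open and shut, and the axes are right-handed (so a half turn about z gives the same grasp; the last joint's range is limited). The gripper opens to 85 mm and grips with 20 to 120 N. Pads are 22 mm wide; open, the fingers measure 114 mm over their backs; the gripper's body (76 mm by 85 mm) begins 54 mm behind the grasp point. The pads swing forward as they close: fully open they stand 13 mm farther back than shut.
Start: joints at [-1.461, 0.22, 1.526, -0, 1.395, -0.126], TCP at [0.146, -0.608, 0.304] pointing down, gripper open.
Joint ranges: [-2.98, 2.98], [-0.91, 2.08], [0.09, 2.57], [-1.24, 4.39], [0.2, 2.65], [-2.68, 2.68]. Speed limits (rad/s): [2.57, 2.57, 3.01, 3.14, 3.14, 3.14].

## Interface

Orientations are given as a 3x3 rotation matrix whose columns are the frame's x, y, z axes.
In Python, from rig import telemetry, vision, job, arm gives the robot as it stands.
- The arm moves only by the shell command python3 -m jog 'ROWS' [OPENING] [FORCE]. ROWS is JSON, a list of rows, each a list of 2 entries, a list of its own where there are three numbers: the shift along the tool's x, y, z in units of 25 mm (1.0 is 25 mm), then the turn, a rotation vector about the tool's x, y, z in units of 8 degrees (1.0 is 8 degrees). A call has 1 to 20 rows; each row shifts and turns the pose as measured when the row begins, along the tool's axes as they then stand; what a row does not reach is not made up. A row lasts 1/8 s, in which the tool goes at most 62.5 mm and 10.7 degrees, less where a joint would pass 70% of its speed; a pose out of reach is approached as far as the arm can. A call is refused whole if a number of a shift passes 1 or a number of a turn 1, either way. A call with a gripper value outside its range is refused whole. OPENING is the opening in per cent of the stroke, from 0 (shut) to 100 (fully open), set as the call begins (- or left out, the last holds). The fingers move at their own pace and stop on an object; FORCE is the grip in N (left out, the last holds). Time passes only in rows, so rows that do not move let the fingers close. It gives the time, the measured TCP pose, the force and the opening at its end, in the units of the state.
- telemetry.observe(): the state, without advancing time (a new reading comes with each control period).
- vision.get_image(name): name is "scene" or "top"; returns a dict with "pixels" (420x560x3 uint8, red, green, blue), "vertical_fov" (degrees; the focal length in pixels is half the picture's height over the tangent of half this angle, whatever the lens; pixels are square), "cx", "cy" (the principal point, pixels), "eye" and "attitude" of the camera in the world. Camera axes: x right, y down, z forward; pixel columns grow to the right and rows downward; lengths in m; the calibration is good to about 2 mm. A picture is of the moment at which its call begins. There is no depth.
- job.close_job(): hands the job in, once; it reports no verdict.
The state is a dict: "time": time; "joints": joint angles; "dq": joint speeds; "effort": joint torques, N m; "position": TCP position; "tool_rot": TCP orientation; "ft_force": force on the tool from outside, world axes, zero at the start; "wrist_torque": the same for the moment, N m; "gripper_width": finger opening in m.
Only numpy, scipy, OpenCV 4.12 (cv2) and the standard library are available. Lean on these libraries where they do the work, as an engineer would, in place of code of your own. Each camera call takes 0.05 s, during which the arm holds its last target. There are 200 camera calls.

## Working session

There is one attempt and no reset: what is moved stays moved. The work goes in short steps, Python scripts to look and compute and a shell command to move; the robot and the scene stay as the last step left them, time stands still between calls to the robot, and variables do not carry over. Pictures are saved under pics/ and viewed, about 12 in all and at most 16, crops included, and the job is handed in when it is done.

```bash
ls; mkdir -p pics; cat > h.py <<'E'
import numpy as np, cv2, sys
from rig import telemetry, vision, job, arm
def get(n):
    d=vision.get_image(n); return d
def save(d,f,crop=None,s=1):
    p=d["pixels"][:,:,::-1]
    if crop: x0,y0,x1,y1=crop; p=p[y0:y1,x0:x1]
    cv2.imwrite('pics/'+f,cv2.resize(p,None,fx=s,fy=s,interpolation=cv2.INTER_CUBIC))
def foc(d): return d["pixels"].shape[0]/2/np.tan(np.radians(d["vertical_fov"])/2)
def ray(d,u,v,z):
    r=np.array(d["attitude"])@np.array([(u-d["cx"])/foc(d),(v-d["cy"])/foc(d),1.]); e=np.array(d["eye"])
    return e+r*(z-e[2])/r[2]
def proj(d,P):
    c=np.array(d["attitude"]).T@(np.array(P)-np.array(d["eye"])); return c[:2]/c[2]*foc(d)+[d["cx"],d["cy"]]
E
python3 - <<'E'
from h import *
s=telemetry.observe()
print({k:np.round(v,3).tolist() for k,v in s.items()}, arm.hold_point_z)
for n in("top","scene"):
    d=get(n); save(d,n+'0.png',s=1.4); print(n,d["eye"],d["vertical_fov"],d["cx"],d["cy"],np.round(d["attitude"],4).tolist())
E
```

```text
pics
{'time': 0.0, 'joints': [-1.461, 0.221, 1.528, 0.0, 1.395, -0.126], 'dq': [-0.0, 0.001, 0.001, 0.001, 0.0, 0.001], 'effort': [0.001, -49.69, -38.939, 0.0, 0.011, -0.0], 'position': [0.146, -0.607, 0.303], 'tool_rot': [[0.234, -0.972, -0.0], [-0.972, -0.234, 0.002], [-0.002, -0.0, -1.0]], 'ft_force': [-0.521, 0.084, 0.332], 'wrist_torque': [0.019, 0.05, -0.024], 'gripper_width': 0.085} 0.0539
top [0.39276889 0.01544273 1.19921303] 54.696071861406494 278.30216062680034 207.30918949181392 [[0.011, -0.9805, 0.196], [-0.9999, -0.0128, -0.0082], [0.0106, -0.1959, -0.9806]]
scene [ 1.01866219 -0.42341734  0.93893457] 53.93144261242846 280.6189065922749 210.7125409599414 [[0.7004, 0.5754, -0.4224], [0.7137, -0.5541, 0.4286], [0.0125, -0.6016, -0.7987]]
```

View pics/top0.png

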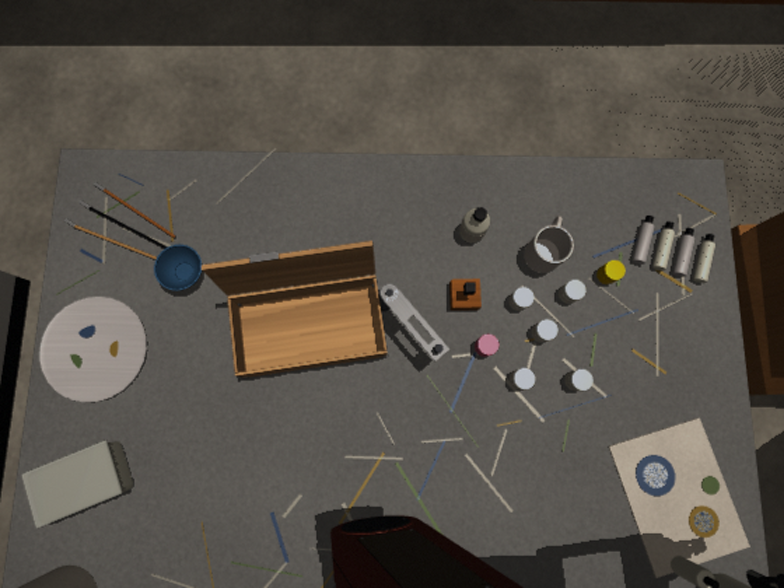

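View pics/scene0.png

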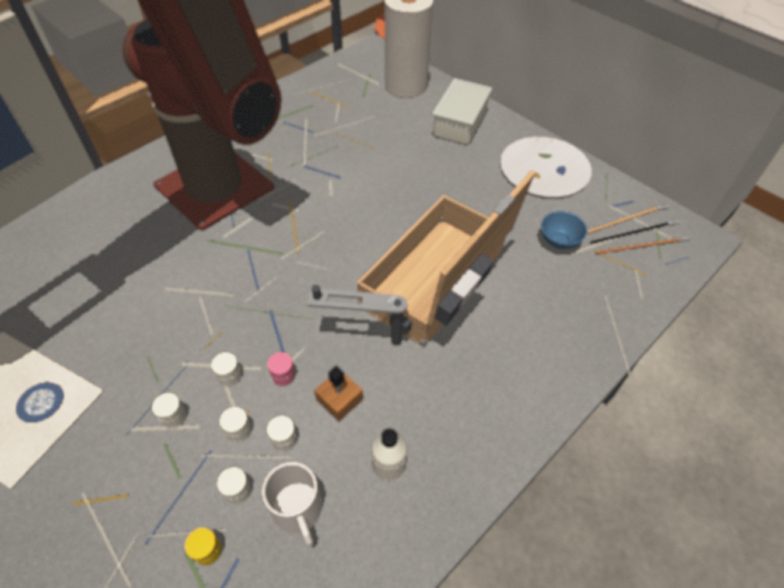

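Both views show five white pots (top, in viewed pixels: 523,297; 575,290; 547,330; 524,379; 582,380). The pink pot (487,345) and yellow pot (615,270) are look-alikes to leave. The mug is at (550,248), the bottle at (475,225), the stand at (466,293), and the case is centred near (305,325). Next I'll measure them.

```bash
cat >> h.py <<'E'
def pots(d, lo=150):
    hsv=cv2.cvtColor(d["pixels"],cv2.COLOR_RGB2HSV)
    m=((hsv[...,2]>lo)&(hsv[...,1]<50)).astype(np.uint8)
    n,l,st,c=cv2.connectedComponentsWithStats(m); out=[]
    for i in range(1,n):
        if 80<st[i,4]<900: out.append((c[i].round(1).tolist(),st[i,2:].tolist(),ray(d,*c[i],0.05)[:2].round(3).tolist()))
    return out
E
python3 - <<'E'
from h import *
d=get("top")
for p in pots(d): print(p)
save(d,'case.png',(140,160,340,280),4)
hsv=cv2.cvtColor(d["pixels"],cv2.COLOR_RGB2HSV)
for (u,v,z) in [(487,345,.05),(615,270,.05),(475,213,.12),(550,245,.09)]: print(u,v,ray(d,u/1.4,v/1.4,z).round(3))
d=get("scene")
for p in pots(d,140): print(p)
E
```

```text
([460.7, 173.1], [10, 26, 87], [0.732, -0.531])
([475.5, 177.5], [12, 27, 150], [0.72, -0.574])
([489.9, 182.2], [9, 26, 83], [0.706, -0.615])
([388.4, 180.2], [17, 16, 100], [0.708, -0.316])
([504.9, 186.2], [12, 27, 148], [0.694, -0.658])
([410.7, 206.5], [14, 14, 156], [0.63, -0.378])
([375.4, 212.6], [32, 26, 176], [0.611, -0.275])
([300.1, 234.9], [36, 41, 274], [0.543, -0.057])
([390.8, 235.0], [15, 15, 162], [0.546, -0.316])
([375.1, 267.9], [14, 31, 199], [0.452, -0.268])
([415.9, 270.6], [31, 26, 208], [0.446, -0.383])
([467.6, 338.5], [17, 17, 132], [0.265, -0.514])
487 345 [ 0.512 -0.193  0.05 ]
615 270 [ 0.672 -0.464  0.05 ]
475 213 [ 0.768 -0.162  0.12 ]
550 245 [ 0.712 -0.318  0.09 ]
([253.1, 3.8], [27, 13, 176], [-0.334, 0.753])
([291.9, 4.1], [36, 10, 257], [-0.217, 0.874])
([228.9, 15.3], [13, 13, 102], [-0.331, 0.614])
([289.2, 29.5], [13, 22, 137], [-0.08, 0.719])
([289.5, 56.3], [13, 26, 204], [0.054, 0.586])
([322.4, 93.4], [24, 14, 226], [0.288, 0.511])
([553.0, 124.8], [19, 37, 372], [0.912, 0.932])
([332.6, 202.0], [20, 20, 227], [0.626, 0.177])
([45.4, 213.5], [48, 37, 799], [0.121, -0.404])
([27.8, 286.8], [23, 20, 341], [0.296, -0.531])
([409.5, 385.6], [46, 39, 648], [1.053, -0.071])
([8.6, 396.4], [16, 15, 115], [0.503, -0.664])
([463.7, 410.9], [25, 27, 287], [1.156, -0.033])
([521.2, 410.6], [13, 18, 96], [1.236, 0.05])
```

View pics/case.png

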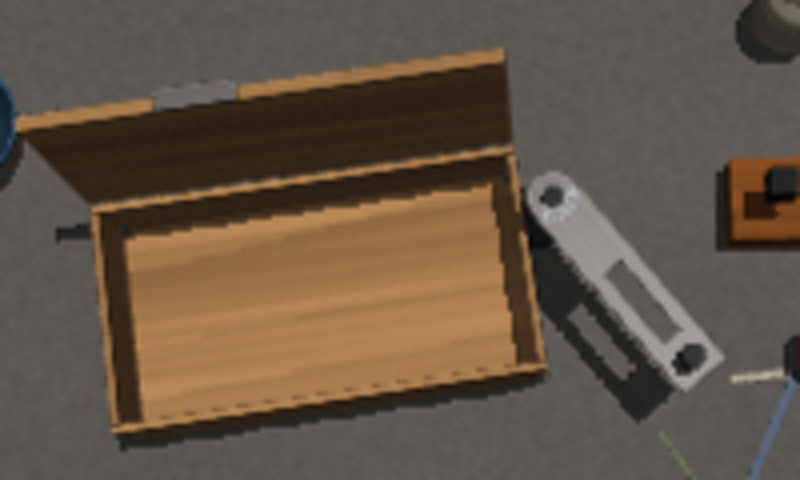

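```bash
python3 - <<'E'
from h import *
d=get("top")
C=[ray(d,140+u/4,160+v/4,.08)[:2] for u,v in((547,372),(116,435),(93,210),(514,150))]
C=np.array(C);print(C.round(3)); print([np.linalg.norm(C[i]-C[i-1]).round(3) for i in range(4)])
c=C.mean(0); ey=(C[0]+C[3]-C[1]-C[2]); ey=-ey/np.linalg.norm(ey); ex=np.array([ey[1],-ey[0]])
print("case",c,"ex",ex,"yaw",np.degrees(np.arctan2(ex[1],ex[0])))
pv=ray(d,140+554/4,160+195/4,.124)[:2]; kn=ray(d,140+692/4,160+355/4,.15)[:2]
R=np.c_[ex,ey]; print("pivot",pv,"case frame",R.T@(pv-c),"pred",c+R@[.03,-.17],"knob",kn,R.T@(kn-pv),np.linalg.norm(kn-pv))
v=R.T@(kn-pv); print("hasp ang",np.arctan2(-v[0],v[1]))
st=ray(d,466/1.4,293/1.4,.04); pt=ray(d,469/1.4,288/1.4,.072); print("stand",st,pt)
b=d["pixels"].astype(int)
g=cv2.cvtColor(d["pixels"],cv2.COLOR_RGB2GRAY); crop=g[195:285,360:430]
big=cv2.resize(crop,None,fx=4,fy=4,interpolation=cv2.INTER_CUBIC)
ci=cv2.HoughCircles(big,cv2.HOUGH_GRADIENT,1,60,param1=120,param2=18,minRadius=24,maxRadius=36)
for x,y,r in ci[0]:
    u,v=360+x/4,195+y/4; print(u,v,r/4,ray(d,u,v,.05)[:2].round(3))
hsv=cv2.cvtColor(d["pixels"],cv2.COLOR_RGB2HSV)
s=(hsv[...,0]<15)&(hsv[...,1]>150)&(hsv[...,2]>90); s[:, :315]=0; s[:,350:]=0; s[:190]=0;s[225:]=0
ys,xs=np.nonzero(s);r=cv2.minAreaRect(np.c_[xs,ys].astype(np.float32));print("stand rect",r,ray(d,*r[0],.04))
save(d,'z.png',(310,180,450,285),5)
E
```

```text
[[0.488 0.009]
 [0.442 0.302]
 [0.597 0.327]
 [0.644 0.034]]
[np.float64(0.158), np.float64(0.296), np.float64(0.158), np.float64(0.297)]
case [0.54306811 0.16799147] ex [0.9876168  0.15688548] yaw 9.026164135403253
pivot [0.60372088 0.00582858] case frame [ 0.03446069 -0.16967033] pred [0.59936714 0.00480318] knob [ 0.49442315 -0.08426329] [-0.12207838 -0.07182902] 0.1416422912655057
hasp ang 2.1026312314922544
stand [ 0.6206767  -0.15327581  0.04      ] [ 0.62479238 -0.15486667  0.072     ]
374.625 270.375 7.425 [ 0.446 -0.267]
391.125 235.625 7.275 [ 0.544 -0.317]
374.125 211.875 7.2 [ 0.613 -0.271]
411.375 206.375 7.5 [ 0.63 -0.38]
415.625 271.375 7.675 [ 0.444 -0.382]
stand rect ((332.51556396484375, 209.24905395507812), (19.773916244506836, 20.08580780029297), 86.42366790771484) [ 0.62077255 -0.15228105  0.04      ]
```

View pics/z.png

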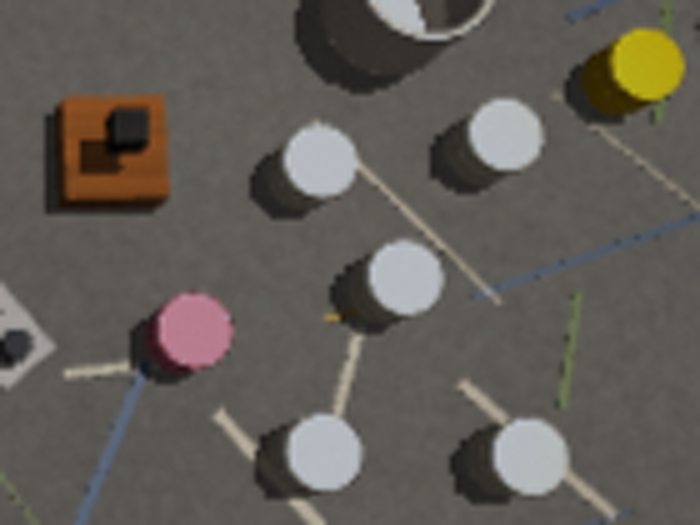

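Each pot has been measured to a few mm. I'll square the tool to the world axes (tool x = world x), then go above the pot nearest the mug (0.613, -0.271).

```bash
cat > to.py <<'E'
# units still to go: python3 to.py x y z
from h import *
s=telemetry.observe(); R=np.array(s["tool_rot"]); p=np.array(s["position"])
print("t",round(s["time"],2),"pos",p.round(4),"F",np.round(s["ft_force"],1),"w",round(float(s["gripper_width"]),4),"yaw",round(float(np.degrees(np.arctan2(R[1,0],R[0,0]))),2),"tilt",R[:,2].round(3)[:2])
if len(sys.argv)>3: print("units",(R.T@(np.array(sys.argv[1:4],float)-p)/.025).round(2))
E
python3 -m jog '[[[0,0,0],[0,0,-0.956]],[[0,0,0],[0,0,-0.956]],[[0,0,0],[0,0,-0.956]],[[0,0,0],[0,0,-0.956]],[[0,0,0],[0,0,-0.956]],[[0,0,0],[0,0,-0.956]],[[0,0,0],[0,0,-0.956]],[[0,0,0],[0,0,-0.956]],[[0,0,0],[0,0,-0.956]],[[0,0,0],[0,0,-0.956]]]' 75 25
python3 to.py .613 -.271 .16
```

```text
time: 1.5
position: [0.1459, -0.6066, 0.3012]
tool_rot: [[0.999, 0.044, -0.001], [0.044, -0.999, 0.005], [-0.0, -0.005, -1.0]]
ft_force: [0.3, -0.1, 0.7]
gripper_width: 0.0639
t 1.5 pos [ 0.1459 -0.6066  0.3012] F [ 0.3 -0.1  0.7] w 0.0639 yaw 2.5 tilt [-0.001  0.005]
units [ 19.25 -12.57   5.7 ]
```

```bash
python3 -m jog '[[[0.96,-0.65,0.2],[0,0,0.3]],[[0.96,-0.65,0.2],[0,0,0]],[[0.96,-0.65,0.2],[0,0,0]],[[0.96,-0.65,0.2],[0,0,0]],[[0.96,-0.65,0.2],[0,0,0]],[[0.96,-0.65,0.2],[0,0,0]],[[0.96,-0.65,0.2],[0,0,0]],[[0.96,-0.65,0.2],[0,0,0]],[[0.96,-0.65,0.2],[0,0,0]],[[0.96,-0.65,0.2],[0,0,0]],[[0.96,-0.65,0.2],[0,0,0]],[[0.96,-0.65,0.2],[0,0,0]],[[0.96,-0.65,0.2],[0,0,0]],[[0.96,-0.65,0.2],[0,0,0]],[[0.96,-0.65,0.2],[0,0,0]],[[0.96,-0.65,0.2],[0,0,0]],[[0.96,-0.65,0.2],[0,0,0]],[[0.96,-0.65,0.2],[0,0,0]],[[0.96,-0.65,0.2],[0,0,0]],[[0.8,-0.4,0.2],[0,0,0]]]' >/dev/null
python3 to.py .613 -.271 .084
python3 - <<'E'
from h import *
d=get("scene"); save(d,"s1.png",s=1.4)
E
```

```text
t 4.0 pos [ 0.6338 -0.2756  0.1969] F [0.3 0.7 0.7] w 0.0642 yaw -0.08 tilt [-0.002  0.006]
units [-0.82 -0.16  4.52]
```

View pics/s1.png

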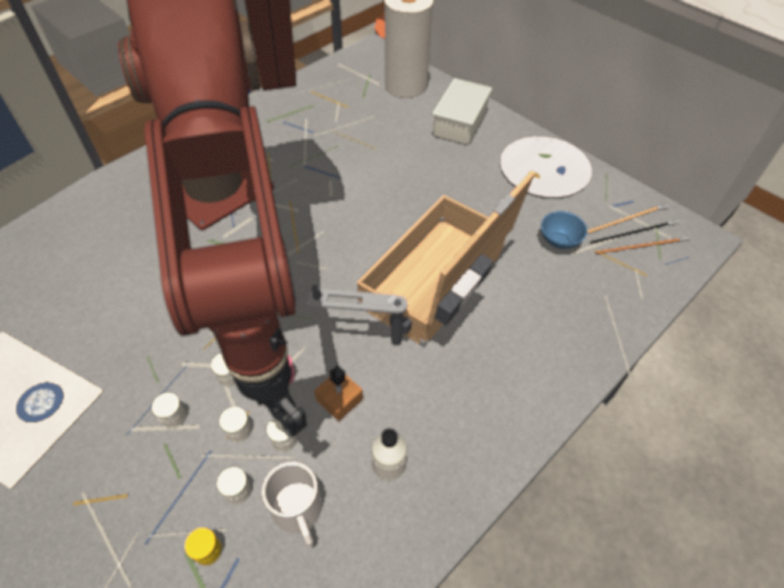

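The gripper is above pot C at about (281,431), and nothing else has moved. Now I'll descend, grip and lift.

```bash
python3 -m jog '[[[-0.8,-0.16,0.2],[0,0,0]],[[0,0,0.8],[0,0,0]],[[0,0,0.8],[0,0,0]],[[0,0,0.8],[0,0,0]],[[0,0,0.8],[0,0,0]],[[0,0,0.8],[0,0,0]]]' >/dev/null
python3 to.py .613 -.271 .084
python3 -m jog '[[[0,0,0.2],[0,0,0]],[[0,0,0],[0,0,0]],[[0,0,0],[0,0,0]],[[0,0,0],[0,0,0]],[[0,0,0],[0,0,0]]]' 10 30 >/dev/null
python3 to.py .613 -.271 .26
```

```text
t 4.8 pos [ 0.6158 -0.2698  0.0844] F [ 0.1 -0.8 -0.9] w 0.0639 yaw 0.01 tilt [-0.001  0.006]
units [-0.11  0.05  0.01]
t 5.42 pos [ 0.6159 -0.2697  0.0782] F [-0.9 -0.8 -0.2] w 0.0416 yaw 0.01 tilt [-0.001  0.007]
units [-0.12  0.   -7.27]
```

```bash
python3 -m jog '[[[0,0,-0.8],[0,0,0]],[[0,0,-1],[0,0,0]],[[0,0,-1],[0,0,0]],[[0,0,-1],[0,0,0]],[[0,-0.5,-1],[0,0,0]],[[-0.3,-1,-1],[0,0,0]],[[-0.3,-1,-1],[0,0,0]],[[-0.3,-1,-0.2],[0,0,0]],[[-0.3,-1,0],[0,0,0]],[[-0.3,-1,0],[0,0,0]],[[-0.3,-1,0],[0,0,0]],[[-0.3,-1,0],[0,0,0]],[[-0.3,-1,0],[0,0,0]],[[-0.3,-1,0],[0,0,0]],[[-0.3,-1,0],[0,0,0]],[[-0.3,-1,0],[0,0,0]],[[-0.3,-1,0],[0,0,0]],[[-0.3,-1,0],[0,0,0]],[[-0.3,-1,0],[0,0,0]],[[0,-1,0],[0,0,0]]]' >/dev/null
python3 to.py .51 .279 .2
```

```text
t 7.92 pos [0.5075 0.1301 0.2842] F [ 0.5 -0.4  0.1] w 0.0414 yaw -0.14 tilt [ 0.026 -0.003]
units [-0.   -5.97  3.35]
```

```bash
python3 -m jog '[[[0,-1,0],[0,0,0]],[[0,-1,0],[0,0,0]],[[0,-1,0.3],[0,0,0]],[[0,-1,0.7],[0,0,0]],[[0,-1,0.7],[0,0,0]],[[0,-0.6,0.7],[0,0,0]],[[0,0,0.7],[0,0,0]],[[0,0,0.5],[0,0,0]],[[0,0,0],[0,0,0]]]' >/dev/null
python3 to.py .51 .279 .088
```

```text
t 9.05 pos [0.5081 0.2767 0.1958] F [-0.4  0.4 -1. ] w 0.0415 yaw -0.0 tilt [ 0.032 -0.002]
units [-0.06 -0.1   4.31]
```

```bash
python3 -m jog '[[[0,0,0.9],[0,-0.23,0]],[[0,0,0.9],[0,0,0]],[[0,0,0.9],[0,0,0]],[[0,0,0.9],[0,0,0]],[[0,0,0.55],[0,0,0]],[[0,0,0],[0,0,0]]]' >/dev/null
python3 to.py .51 .279 .088
python3 -m jog '[[[0,0,0],[0,0,0]],[[0,0,0],[0,0,0]],[[0,0,0],[0,0,0]],[[0,0,-0.5],[0,0,0]],[[0,0,-1],[0,0,0]],[[0,0,-1],[0,0,0]],[[0,0,-1],[0,0,0]],[[0,0,-1],[0,0,0]]]' 68 >/dev/null
python3 to.py .544 -.317 .2
python3 - <<'E'
from h import *
d=get("scene"); save(d,"s2.png",(100,120,440,400),2)
for p in pots(get("top")):print(p)
E
```

```text
t 9.8 pos [0.5136 0.2737 0.094 ] F [ 0.5 -0.1 -0.3] w 0.0413 yaw -0.32 tilt [ 0.007 -0.   ]
units [-0.15 -0.21  0.24]
t 10.8 pos [0.5148 0.2742 0.2166] F [ 0.6 -0.2 -0.1] w 0.0578 yaw -0.3 tilt [0.016 0.003]
units [ 1.28 23.64  0.62]
([390.6, 178.6], [28, 27, 142], [0.713, -0.323])
([460.9, 172.7], [11, 26, 131], [0.734, -0.532])
([475.3, 176.9], [14, 27, 184], [0.721, -0.574])
([490.1, 181.6], [11, 27, 130], [0.708, -0.616])
([504.5, 186.2], [12, 27, 176], [0.694, -0.657])
([410.8, 206.4], [15, 14, 165], [0.63, -0.378])
([294.1, 227.8], [49, 54, 543], [0.563, -0.04])
([390.7, 235.1], [15, 15, 173], [0.546, -0.316])
([183.8, 243.2], [14, 15, 153], [0.516, 0.272])
([375.3, 267.3], [15, 31, 212], [0.454, -0.269])
([415.9, 270.4], [31, 28, 227], [0.447, -0.383])
([348.6, 344.4], [34, 42, 82], [0.246, -0.189])
([467.9, 338.8], [17, 18, 205], [0.264, -0.515])
([21.7, 355.6], [15, 39, 119], [0.209, 0.687])
```

View pics/s2.png

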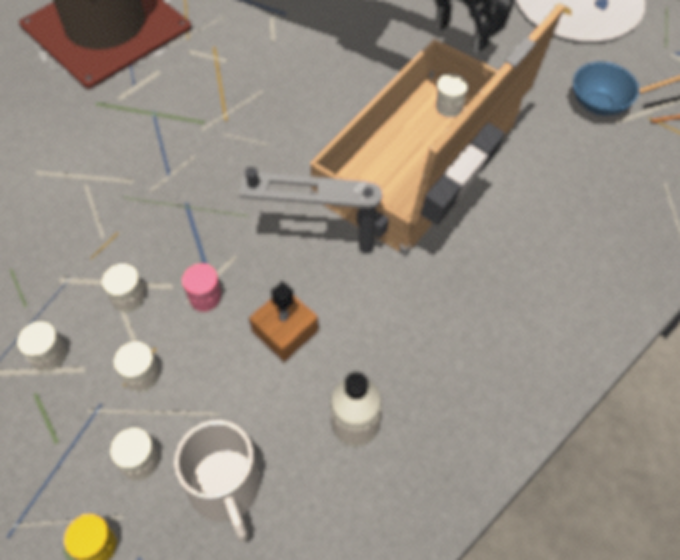

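Pot 1 is upright in the case at (452,95) in the crop; the other four haven't moved. Next is pot B.

```bash
python3 -m jog '[[[0,1,-0.7],[0,-0.1,0]],[[0,1,-0.6],[0,0,0]],[[0,1,0],[0,0,0]],[[0,1,0],[0,0,0]],[[0,1,0],[0,0,0]],[[0,1,0],[0,0,0]],[[0,1,0],[0,0,0]],[[0,1,0],[0,0,0]],[[0,1,0],[0,0,0]],[[0,1,0],[0,0,0]],[[0.1,1,0],[0,0,0]],[[0.1,1,0],[0,0,0]],[[0.1,1,0],[0,0,0]],[[0.1,1,0],[0,0,0]],[[0.1,1,0],[0,0,0]],[[0.1,1,0],[0,0,0]],[[0.1,1,0.3],[0,0,0]],[[0.1,1,0.3],[0,0,0]],[[0.1,1,0.3],[0,0,0]],[[0.1,1,0.3],[0,0,0]]]' 72 >/dev/null
python3 to.py .544 -.317 .2
python3 -m jog '[[[0,1,0],[0,0,0]],[[0,1,0],[0,0,0]],[[0,0.8,0.3],[0,0,0]],[[0,0.3,0.3],[0,0,0]],[[0,0,0.3],[0,0,0]]]'>/dev/null
python3 to.py .544 -.317 .082
```

```text
t 13.4 pos [ 0.5321 -0.2372  0.2108] F [0.3 0.  0.3] w 0.0615 yaw 0.04 tilt [-0.006  0.008]
units [0.48 3.2  0.4 ]
t 14.03 pos [ 0.5316 -0.321   0.1859] F [0.3 0.6 0.1] w 0.0616 yaw -0.08 tilt [-0.006  0.008]
units [ 0.52 -0.13  4.15]
```

```bash
python3 -m jog '[[[0.5,-0.13,0.6],[0,0,0]],[[0,0,0.8],[0,0,0]],[[0,0,0.8],[0,0,0]],[[0,0,0.8],[0,0,0]],[[0,0,0.8],[0,0,0]],[[0,0,0.3],[0,0,0]]]' >/dev/null
python3 to.py .544 -.317 .082
python3 -m jog '[[[0,0,0],[0,0,0]],[[0,0,0],[0,0,0]],[[0,0,0],[0,0,0]],[[0,0,0],[0,0,0]]]' 10 30 >/dev/null
python3 to.py .518 .228 .26
python3 -m jog '[[[0,0,-0.8],[0,0,0]],[[0,0,-1],[0,0,0]],[[0,0,-1],[0,0,0]],[[0,0,-1],[0,0,0]],[[0,-0.5,-1],[0,0,0]],[[0,-1,-1],[0,0,0]],[[0,-1,-1],[0,0,0]],[[0,-1,-0.2],[0,0,0]],[[0,-1,0],[0,0,0]],[[-0.1,-1,0],[0,0,0]],[[-0.1,-1,0],[0,0,0]],[[-0.1,-1,0],[0,0,0]],[[-0.1,-1,0],[0,0,0]],[[-0.1,-1,0],[0,0,0]],[[-0.1,-1,0],[0,0,0]],[[-0.1,-1,0],[0,0,0]],[[-0.1,-1,0],[0,0,0]],[[-0.1,-1,0],[0,0,0]],[[-0.1,-1,0],[0,0,0]],[[0,-1,0],[0,0,0]]]' >/dev/null
python3 to.py .518 .228 .2
```

```text
t 14.78 pos [ 0.5418 -0.3137  0.075 ] F [0.  0.6 0.4] w 0.0614 yaw 0.03 tilt [-0.01   0.012]
units [ 0.08  0.13 -0.28]
t 15.28 pos [ 0.5426 -0.3145  0.0762] F [ 0.4  0.6 -0.1] w 0.0408 yaw 0.02 tilt [-0.008  0.01 ]
units [ -1.04 -21.78  -7.12]
t 17.77 pos [0.5137 0.0877 0.2698] F [ 0.6 -0.3 -0.3] w 0.0418 yaw -0.04 tilt [-0.     0.004]
units [ 0.17 -5.6   2.81]
```

```bash
python3 -m jog '[[[0,-1,0],[0,0,0]],[[0,-1,0],[0,0,0]],[[0,-1,0.3],[0,0,0]],[[0,-1,0.7],[0,0,0]],[[0,-1,0.7],[0,0,0]],[[0.1,-0.5,0.7],[0,0,0]],[[0,0,0.3],[0,0,0]],[[0,0,0],[0,0,0]]]' >/dev/null
python3 to.py .518 .228 .088
python3 -m jog '[[[0,0,0.8],[0,0,0]],[[0,0,0.8],[0,0,0]],[[0,0,0.8],[0,0,0]],[[0,0,0.8],[0,0,0]],[[0,0,0.5],[0,0,0]],[[0,0,0],[0,0,0]]]' >/dev/null
python3 to.py .518 .228 .087
```

```text
t 18.77 pos [0.5113 0.233  0.1992] F [ 0.2 -0.5  0.2] w 0.0415 yaw 0.2 tilt [-0.003  0.002]
units [0.28 0.21 4.45]
t 19.52 pos [0.5155 0.2291 0.1093] F [ 0.2  0.  -0.1] w 0.0414 yaw -0.15 tilt [0.005 0.003]
units [0.09 0.05 0.89]
```

```bash
python3 -m jog '[[[0,0,0.7],[0,0,0]],[[0,0,0.15],[0,0,0]],[[0,0,0],[0,0,0]]]' >/dev/null
python3 to.py .518 .228 .087
python3 -m jog '[[[0,0,0],[0,0,0]],[[0,0,0],[0,0,0]],[[0,0,0],[0,0,0]],[[0,0,-0.5],[0,0,0]],[[0,0,-1],[0,0,0]],[[0,0,-1],[0,0,0]],[[0,0,-1],[0,0,0]],[[0,0,-1],[0,0,0]],[[0,0.5,-1],[0,0,0]],[[0,1,-1],[0,0,0]],[[0,1,-0.2],[0,0,0]],[[0,1,0],[0,0,0]],[[0,1,0],[0,0,0]],[[0,1,0],[0,0,0]],[[0,1,0],[0,0,0]],[[0,1,0],[0,0,0]],[[0,1,0],[0,0,0]],[[0,1,0],[0,0,0]],[[0,1,0],[0,0,0]],[[0.2,1,0],[0,0,0]]]' 68 >/dev/null
python3 to.py .63 -.379 .2
python3 - <<'E'
from h import *
for p in pots(get("top")):
  if p[2][0]>.4 and p[0][1]<300 and p[0][0]<450: print(p)
E
```

```text
t 19.9 pos [0.5199 0.2297 0.0901] F [ 0.3  0.2 -0.6] w 0.041 yaw -0.19 tilt [0.015 0.006]
units [-0.08  0.07  0.12]
t 22.4 pos [ 0.5134 -0.0635  0.2701] F [-0.1  0.6  0.2] w 0.0578 yaw 0.25 tilt [0.008 0.008]
units [ 4.59 12.66  2.74]
([390.7, 178.5], [28, 27, 138], [0.713, -0.323])
([410.8, 206.4], [15, 14, 164], [0.63, -0.378])
([279.4, 212.2], [13, 19, 102], [0.608, 0.003])
([199.5, 241.2], [15, 15, 169], [0.522, 0.228])
([183.1, 243.3], [15, 15, 169], [0.515, 0.274])
([375.4, 267.1], [15, 33, 214], [0.455, -0.269])
([415.9, 270.5], [31, 28, 224], [0.447, -0.383])
```

```bash
python3 -m jog '[[[0.4,1,0.2],[0,0,0]],[[0.4,1,0.2],[0,0,0]],[[0.4,1,0.2],[0,0,0]],[[0.4,1,0.2],[0,0,0]],[[0.4,1,0.2],[0,0,0]],[[0.4,1,0.2],[0,0,0]],[[0.4,1,0.2],[0,0,0]],[[0.4,1,0.2],[0,0,0]],[[0.4,1,0.2],[0,0,0]],[[0.4,1,0.2],[0,0,0]],[[0.4,1,0],[0,0,0]],[[0.2,0.7,0],[0,0,0]],[[0,0,0],[0,0,0]]]' 73 >/dev/null
python3 to.py .63 -.379 .082
```

```text
t 24.07 pos [ 0.6284 -0.3572  0.2189] F [-0.7 -0.6  0.5] w 0.0625 yaw 0.29 tilt [-0.004  0.018]
units [0.08 0.97 5.46]
```

```bash
python3 -m jog '[[[0.05,0.9,0.2],[-0.13,0,0]],[[0,0,0.8],[0,0,0]],[[0,0,0.8],[0,0,0]],[[0,0,0.8],[0,0,0]],[[0,0,0.8],[0,0,0]],[[0,0,0.8],[0,0,0]],[[0,0,0.7],[0,0,0]],[[0,0,0],[0,0,0]]]' >/dev/null
python3 to.py .63 -.379 .08
```

```text
t 25.07 pos [ 0.6271 -0.3762  0.0839] F [-0.2  0.1  0. ] w 0.0626 yaw 0.42 tilt [-0.01   0.004]
units [0.12 0.11 0.15]
```

```bash
python3 -m jog '[[[0.05,0.1,0.15],[0,0,0]],[[0,0,0],[0,0,0]],[[0,0,0],[0,0,0]],[[0,0,0],[0,0,0]],[[0,0,0],[0,0,0]]]' 10 30 >/dev/null
python3 to.py .526 .177 .26
python3 -m jog '[[[0,0,-0.8],[0,0,0]],[[0,0,-1],[0,0,0]],[[0,0,-1],[0,0,0]],[[0,0,-1],[0,0,0]],[[-0.1,-0.5,-1],[0,0,0]],[[-0.3,-1,-1],[0,0,0]],[[-0.3,-1,-1],[0,0,0]],[[-0.3,-1,-0.2],[0,0,0]],[[-0.3,-1,0],[0,0,0]],[[-0.3,-1,0],[0,0,0]],[[-0.3,-1,0],[0,0,0]],[[-0.3,-1,0],[0,0,0]],[[-0.3,-1,0],[0,0,0]],[[-0.3,-1,0],[0,0,0]],[[-0.3,-1,0],[0,0,0]],[[-0.3,-1,0],[0,0,0]],[[-0.3,-1,0],[0,0,0]],[[-0.3,-1,0],[0,0,0]],[[-0.3,-1,0],[0,0,0]],[[0,-1,0],[0,0,0]]]' >/dev/null
python3 to.py .526 .177 .2
```

```text
t 25.7 pos [ 0.63   -0.3801  0.083 ] F [ 0.4 -1.1 -0.7] w 0.0413 yaw 0.41 tilt [-0.006  0.001]
units [ -4.04 -22.32  -7.03]
t 28.2 pos [0.519  0.0181 0.2914] F [ 0.1  0.1 -0.4] w 0.0412 yaw 0.25 tilt [ 0.026 -0.014]
units [ 0.22 -6.41  3.57]
```

Tool tilt is about 1.6°, so I'll correct that as I go.

```bash
python3 -m jog '[[[0,-1,0],[0.1,-0.2,0]],[[0,-1,0],[0,0,0]],[[0,-1,0.3],[0,0,0]],[[0,-1,0.7],[0,0,0]],[[0,-1,0.7],[0,0,0]],[[0.2,-0.9,0.7],[0,0,0]],[[0,-0.2,0.7],[0,0,0]],[[0,0,0.5],[0,0,0]],[[0,0,0],[0,0,0]]]' >/dev/null
python3 to.py .526 .177 .092
python3 -m jog '[[[0,0,0.8],[0,0,0]],[[0,0,0.8],[0,0,0]],[[0,0,0.8],[0,0,0]],[[0,0,0.8],[0,0,0]],[[0,0,0],[0,0,0]]]' >/dev/null
python3 to.py .526 .177 .091
```

```text
t 29.32 pos [0.5223 0.179  0.2067] F [-0.8 -0.  -0.7] w 0.0415 yaw 0.42 tilt [0.009 0.   ]
units [0.11 0.08 4.59]
t 29.95 pos [0.5264 0.1754 0.1294] F [-0.4  0.3 -2.2] w 0.0414 yaw 0.13 tilt [0.016 0.001]
units [-0.04 -0.06  1.54]
```

```bash
python3 -m jog '[[[0,0,0.8],[0,-0.1,0]],[[0,0,0.75],[0,0,0]],[[0,0,0],[0,0,0]]]' >/dev/null
python3 to.py .526 .177 .091
python3 -m jog '[[[0,0,0],[0,0,0]],[[0,0,0],[0,0,0]],[[0,0,0],[0,0,0]],[[0,0,-0.5],[0,0,0]],[[0,0,-1],[0,0,0]],[[0,0,-1],[0,0,0]],[[0,0,-1],[0,0,0]],[[0,0,-1],[0,0,0]],[[0,0.5,-1],[0,0,0]],[[-0.2,1,-1],[0,0,0]],[[-0.2,1,-0.2],[0,0,0]],[[-0.2,1,0],[0,0,0]],[[-0.2,1,0],[0,0,0]],[[-0.2,1,0],[0,0,0]],[[-0.2,1,0],[0,0,0]],[[-0.2,1,0],[0,0,0]],[[-0.2,1,0],[0,0,0]],[[-0.2,1,0],[0,0,0]],[[-0.2,1,0],[0,0,0]],[[-0.2,1,0],[0,0,0]]]' 68 >/dev/null
python3 to.py .446 -.267 .2
python3 - <<'E'
from h import *
d=get("top")
for p in pots(d):
  if p[2][0]>.4 and p[0][1]<300 and p[0][0]<450: print(p)
g=cv2.cvtColor(d["pixels"],cv2.COLOR_RGB2GRAY); crop=g[195:295,350:440]
big=cv2.resize(crop,None,fx=4,fy=4,interpolation=cv2.INTER_CUBIC)
ci=cv2.HoughCircles(big,cv2.HOUGH_GRADIENT,1,60,param1=120,param2=18,minRadius=24,maxRadius=36)
for x,y,r in ci[0]:
    u,v=350+x/4,195+y/4; print(u,v,r/4,ray(d,u,v,.05)[:2].round(3))
E
```

```text
t 30.32 pos [0.5296 0.1747 0.0934] F [-0.8  0.1 -1.4] w 0.0415 yaw 0.03 tilt [0.008 0.001]
units [-0.14 -0.09  0.1 ]
t 32.83 pos [ 0.4725 -0.1187  0.2856] F [ 0.4 -0.6 -0.1] w 0.0578 yaw 0.4 tilt [0.032 0.002]
units [-1.21  5.93  3.37]
([390.7, 178.5], [28, 27, 138], [0.713, -0.323])
([290.9, 224.2], [42, 49, 451], [0.574, -0.031])
([217.8, 237.9], [15, 15, 172], [0.532, 0.177])
([199.5, 241.2], [15, 15, 169], [0.522, 0.228])
([183.1, 243.3], [15, 15, 169], [0.515, 0.274])
([415.9, 270.4], [31, 28, 225], [0.447, -0.383])
415.875 271.125 7.425 [ 0.445 -0.383]
```

```bash
python3 - <<'E'
from h import *
d=get("scene"); save(d,"s3.png",(80,200,360,400),2.5); print(proj(d,(.446,-.267,.05)))
E
```

```text
[158.86074882 258.77310044]
```

View pics/s3.png

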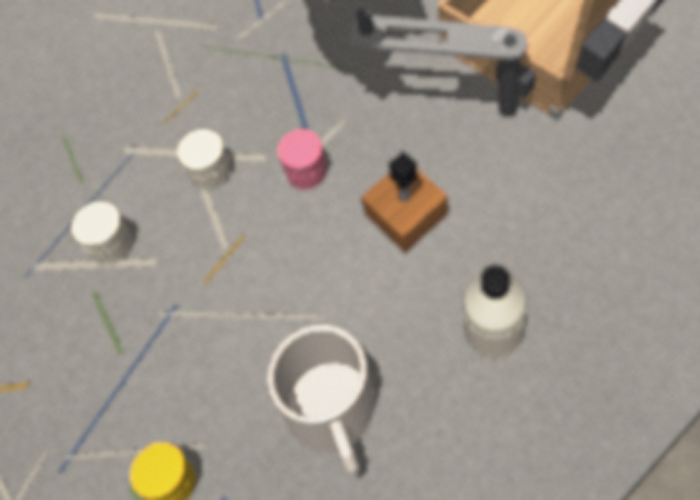

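Pot A is still where it was measured; it's at (161,258) in the scene image and was only hidden from the top camera.

```bash
python3 -m jog '[[[-0.2,1,0.3],[0,-0.2,0]],[[-0.2,1,0.3],[0,0,0]],[[-0.2,1,0.3],[0,0,0]],[[-0.2,1,0.4],[0,0,0]],[[-0.2,1,0.5],[0,0,0]],[[-0.2,0.8,0.5],[0,0,0]],[[0,0,0.3],[0,0,0]],[[0,0,0],[0,0,0]]]' 73 >/dev/null
python3 to.py .446 -.267 .082
```

```text
t 33.92 pos [ 0.4449 -0.2625  0.2231] F [ 0.4 -0.   0. ] w 0.0624 yaw 0.39 tilt [0.008 0.003]
units [-0.    0.2   5.65]
```

```bash
python3 -m jog '[[[0,0.2,0.8],[0,0,0]],[[0,0,0.8],[0,0,0]],[[0,0,0.8],[0,0,0]],[[0,0,0.8],[0,0,0]],[[0,0,0.8],[0,0,0]],[[0,0,0.8],[0,0,0]],[[0,0,0.7],[0,0,0]],[[0,0,0],[0,0,0]]]' >/dev/null
python3 to.py .446 -.267 .08
python3 -m jog '[[[0,0,0.05],[0,0,0]],[[0,0,0],[0,0,0]],[[0,0,0],[0,0,0]],[[0,0,0],[0,0,0]],[[0,0,0],[0,0,0]]]' 10 30 >/dev/null
python3 to.py .535 .125 .26
python3 -m jog '[[[0,0,-0.8],[0,0,0]],[[0,0,-1],[0,0,0]],[[0,0,-1],[0,0,0]],[[0,0,-1],[0,0,0]],[[0,0,-1],[0,0,0]],[[0,-0.5,-1],[0,0,0]],[[0,-1,-1],[0,0,0]],[[0,-1,-0.2],[0,0,0]],[[0.3,-1,0],[0,0,0]],[[0.3,-1,0],[0,0,0]],[[0.3,-1,0],[0,0,0]],[[0.3,-1,0],[0,0,0]],[[0.3,-1,0],[0,0,0]],[[0.3,-1,0],[0,0,0]],[[0.3,-1,0],[0,0,0]],[[0.3,-1,0],[0,0,0]],[[0.3,-1,0],[0,0,0]],[[0.3,-1,0],[0,0,0]],[[0.3,-1,0],[0,0,0]],[[0,-1,0],[0,0,0]]]' >/dev/null
python3 to.py .535 .125 .2
```

```text
t 34.92 pos [ 0.4527 -0.2612  0.0884] F [ 0.5  0.9 -0.1] w 0.0625 yaw 0.86 tilt [ 0.016 -0.   ]
units [-0.28  0.23  0.33]
t 35.55 pos [ 0.4542 -0.2621  0.0898] F [-1.7 -0.7 -0.1] w 0.0415 yaw 0.87 tilt [ 0.02  -0.003]
units [  3.6  -15.41  -6.79]
t 38.05 pos [0.5293 0.1117 0.2712] F [-0.3 -0.7 -1.2] w 0.0414 yaw 0.51 tilt [ 0.02  -0.003]
units [ 0.18 -0.54  2.85]
```

```bash
python3 -m jog '[[[0.1,-0.4,0.8],[0,-0.14,0]],[[0,0,0.8],[0,0,0]],[[0,0,0.8],[0,0,0]],[[0,0,0.8],[0,0,0]],[[0,0,0.8],[0,0,0]],[[0,0,0.8],[0,0,0]],[[0,0,0.5],[0,0,0]],[[0,0,0],[0,0,0]]]' >/dev/null
python3 to.py .535 .125 .098
```

```text
t 39.05 pos [0.532  0.124  0.1349] F [-0.3  0.  -0.2] w 0.0413 yaw 0.68 tilt [ 0.001 -0.002]
units [ 0.12 -0.04  1.48]
```

```bash
python3 -m jog '[[[0.05,0,0.8],[0,0,0]],[[0,0,0.7],[0,0,0]],[[0,0,0],[0,0,0]]]' >/dev/null
python3 to.py .535 .125 .098
python3 -m jog '[[[0,0,0],[0,0,0]],[[0,0,0],[0,0,0]],[[0,0,0],[0,0,0]],[[0,0,-0.5],[0,0,0]],[[0,0,-1],[0,0,0]],[[0,0,-1],[0,0,0]],[[0,0,-1],[0,0,0]],[[0,0,-1],[0,0,0]],[[0,0.5,-1],[0,0,0]],[[-0.2,1,-1],[0,0,0]],[[-0.2,1,-0.2],[0,0,0]],[[-0.2,1,0],[0,0,0]],[[-0.2,1,0],[0,0,0]],[[-0.2,1,0],[0,0,0]],[[-0.2,1,0],[0,0,0]],[[-0.2,1,0],[0,0,0]],[[-0.2,1,0],[0,0,0]],[[-0.2,1,0],[0,0,0]],[[-0.2,1,0],[0,0,0]],[[-0.2,1,0],[0,0,0]]]' 68 >/dev/null
python3 to.py .446 -.382 .2
python3 - <<'E'
from h import *
d=get("top")
for p in pots(d):
  if p[2][0]>.4 and p[0][1]<300 and p[0][0]<450: print(p)
d=get("scene"); print(proj(d,(.446,-.382,.05)))
for p in pots(d,140):
  if p[0][0]<200: print(p)
E
```

```text
t 39.42 pos [0.535  0.124  0.0966] F [ 0.7  0.  -0.8] w 0.0411 yaw 0.68 tilt [ 0.005 -0.002]
units [ 0.   -0.04 -0.06]
t 41.92 pos [ 0.4788 -0.1692  0.2839] F [-0.4 -0.6  0.6] w 0.058 yaw 0.99 tilt [ 0.017 -0.001]
units [-1.52  8.48  3.34]
([392.2, 175.1], [28, 33, 175], [0.724, -0.328])
([293.2, 226.5], [49, 52, 537], [0.567, -0.037])
([217.7, 237.9], [15, 15, 173], [0.532, 0.177])
([237.8, 236.5], [15, 14, 171], [0.536, 0.12])
([199.5, 241.2], [16, 15, 169], [0.521, 0.228])
([183.2, 243.4], [15, 15, 170], [0.515, 0.274])
[117.735733   288.34112294]
([27.8, 286.8], [23, 20, 346], [0.296, -0.531])
```

```bash
python3 - <<'E'
from h import *
d=get("scene"); save(d,"s4.png",(40,180,400,400),2)
E
```

```text
(no output)
```

View pics/s4.png

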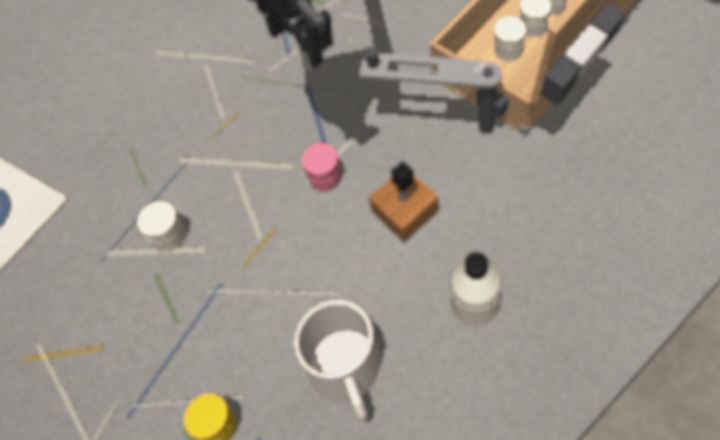

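Pot E is still at (119,288) in the scene image, which matches its measured place. Going there now.

```bash
python3 -m jog '[[[-0.2,1,0.3],[0,-0.12,0.1]],[[-0.2,1,0.3],[0,0,0]],[[-0.2,1,0.3],[0,0,0]],[[-0.2,1,0.4],[0,0,0]],[[-0.2,1,0.5],[0,0,0]],[[-0.2,1,0.5],[0,0,0]],[[-0.1,1,0.3],[0,0,0]],[[0,1,0.3],[0,0,0]],[[0,0.5,0.3],[0,0,0]],[[0,0,0],[0,0,0]]]' 73 >/dev/null
python3 to.py .446 -.382 .082
```

```text
t 43.33 pos [ 0.4499 -0.377   0.2039] F [-0.8  0.9 -0.6] w 0.0621 yaw 0.53 tilt [0.001 0.005]
units [-0.16  0.22  4.88]
```

```bash
python3 -m jog '[[[0,0,0.5],[0,0,0]],[[0,0,0],[0,0,0]]]' >/dev/null
python3 to.py .446 -.382 .082
```

```text
t 43.58 pos [ 0.4504 -0.3751  0.1908] F [0.4 0.1 0.2] w 0.0623 yaw 0.6 tilt [0.001 0.006]
units [-0.18  0.3   4.35]
```

```bash
python3 -m jog '[[[-0.2,0.3,0.8],[0,0,0]],[[-0.1,0,0.8],[0,0,0]],[[0,0,0.8],[0,0,0]],[[0,0,0.8],[0,0,0]],[[0,0,0.8],[0,0,0]],[[0,0,0.4],[0,0,0]],[[0,0,0],[0,0,0]]]' >/dev/null
python3 to.py .446 -.382 .08
python3 -m jog '[[[0,0,0.1],[0,0,0]],[[0,0,0],[0,0,0]],[[0,0,0],[0,0,0]],[[0,0,0],[0,0,0]],[[0,0,0],[0,0,0]]]' 10 30 >/dev/null
python3 to.py .543 .07 .26
python3 -m jog '[[[0,0,-0.8],[0,0,0]],[[0,0,-1],[0,0,0]],[[0,0,-1],[0,0,0]],[[0,0,-1],[0,0,0]],[[0,0,-1],[0,0,0]],[[0,-0.5,-1],[0,0,0]],[[0,-1,-1],[0,0,0]],[[0,-1,-0.2],[0,0,0]],[[0.3,-1,0],[0,0,0]],[[0.3,-1,0],[0,0,0]],[[0.3,-1,0],[0,0,0]],[[0.3,-1,0],[0,0,0]],[[0.3,-1,0],[0,0,0]],[[0.3,-1,0],[0,0,0]],[[0.3,-1,0],[0,0,0]],[[0.3,-1,0],[0,0,0]],[[0.3,-1,0],[0,0,0]],[[0.3,-1,0],[0,0,0]],[[0.3,-1,0],[0,0,0]],[[0.3,-1,0],[0,0,0]]]' >/dev/null
python3 to.py .543 .07 .2
```

```text
t 44.45 pos [ 0.4402 -0.3812  0.0718] F [-1.4 -1.6 -0.3] w 0.0619 yaw 0.68 tilt [-0.002  0.008]
units [ 0.23  0.03 -0.33]
t 45.08 pos [ 0.4418 -0.383   0.0723] F [-0.4  0.5 -0.3] w 0.0414 yaw 0.68 tilt [0.003 0.003]
units [  4.28 -18.09  -7.43]
t 47.58 pos [ 0.5301 -0.0109  0.2826] F [ 0.2 -0.4 -1. ] w 0.0415 yaw 0.5 tilt [ 0.027 -0.012]
units [ 0.45 -3.27  3.28]
```

```bash
python3 -m jog '[[[0.2,-1,0],[0.1,-0.2,0]],[[0.2,-1,0],[0,0,0]],[[0,-0.9,0.5],[0,0,0]],[[0,-0.3,0.7],[0,0,0]],[[0,0,0.7],[0,0,0]],[[0,0,0.7],[0,0,0]],[[0,0,0.7],[0,0,0]],[[0,0,0.7],[0,0,0]],[[0,0,0],[0,0,0]]]' >/dev/null
python3 to.py .543 .07 .086
```

```text
t 48.7 pos [0.5397 0.071  0.1826] F [ 0.2 -0.3 -1.5] w 0.0418 yaw 0.51 tilt [0.003 0.001]
units [0.12 0.04 3.87]
```

```bash
python3 -m jog '[[[0,0,0.3],[0,0,0]],[[0,0,0],[0,0,0]]]' >/dev/null
python3 to.py .543 .07 .086
```

```text
t 48.95 pos [0.5403 0.0708 0.1751] F [ 0.2  0.  -1.5] w 0.0413 yaw 0.49 tilt [0.004 0.001]
units [0.09 0.03 3.57]
```

```bash
python3 -m jog '[[[0.1,0,0.8],[0,0,0]],[[0,0,0.8],[0,0,0]],[[0,0,0.8],[0,0,0]],[[0,0,0.8],[0,0,0]],[[0,0,0],[0,0,0]],[[0,0,0],[0,0,0]]]' >/dev/null
python3 to.py .543 .07 .086
```

```text
t 49.7 pos [0.548  0.0711 0.0987] F [ 0.1  0.1 -0.9] w 0.0416 yaw 0.53 tilt [0.015 0.001]
units [-0.21  0.04  0.51]
```

```bash
python3 -m jog '[[[-0.2,0,0.5],[0,-0.1,0]],[[0,0,0],[0,0,0]]]' >/dev/null
python3 -m jog '[[[0,0,0],[0,0,0]],[[0,0,0],[0,0,0]],[[0,0,0],[0,0,0]],[[0,0,-0.5],[0,0,0]],[[0,0,-1],[0,0,0]],[[0,0,-1],[0,0,0]],[[0,0,-1],[0,0,0]],[[0,0,-1],[0,0,0]],[[0,0,-1],[0,0,0]],[[0,0,-1],[0,0,0]],[[0,0,-1],[0,0,0]],[[0,0,-1],[0,0,0]],[[0,0,-1],[0,0,0]],[[0,0,-0.6],[0,0,0]]]' 68 >/dev/null
python3 to.py .70 .192 .35
python3 - <<'E'
from h import *
d=get("scene"); save(d,"s5.png",(230,100,430,250),3.5)
print([p for p in pots(get("top")) if p[2][0]>.4 and p[0][1]<300 and p[0][0]<260])
E
```

```text
t 51.7 pos [0.5397 0.071  0.355 ] F [-0.2 -1.2 -0. ] w 0.0579 yaw 0.53 tilt [0.007 0.   ]
units [ 6.45 -4.78  0.24]
[([216.9, 236.4], [17, 13, 144], [0.536, 0.179]), ([180.6, 243.3], [9, 15, 101], [0.515, 0.281])]
```

View pics/s5.png

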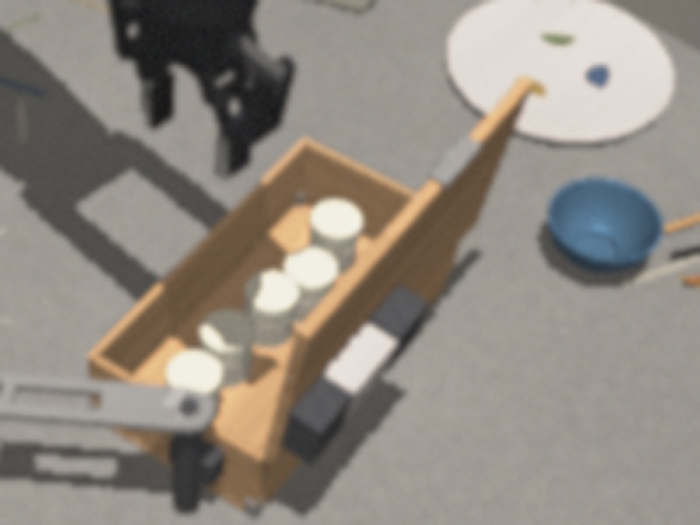

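All five pots stand in the case (a row from 195,370 to 337,220 in the crop). Next I'll go behind the lid with the fingers shut.

```bash
python3 -m jog '[[[0,-1,0],[0,0,0]],[[0.5,-1,0],[0,0,0]],[[1,-1,0],[0,0,0]],[[1,-1,0],[0,0,0]],[[1,-0.8,0],[0,0,0]],[[1,0,0],[0,0,0]],[[1,0,0],[0,0,0]],[[0.9,0,0],[0,0,0]],[[0,0,0],[0,0,0]]]' 0 >/dev/null
python3 to.py .695 .192 .27
```

```text
t 52.92 pos [0.6987 0.1958 0.3398] F [-0.6 -0.7 -0.9] w 0.0001 yaw 0.52 tilt [-0.014 -0.004]
units [-0.11  0.14  2.8 ]
```

```bash
python3 -m jog '[[[0,0.1,0.7],[0,0.1,0]],[[0,0,0.7],[0,0,0]],[[0,0,0.7],[0,0,0]],[[0,0,0.7],[0,0,0]],[[0,0,0],[0,0,0]]]' >/dev/null
python3 to.py .647 .1845 .273
python3 -m jog '[[[-0.5,0.08,0],[0,0,0]],[[-0.5,0.08,0],[0,0,0]],[[-0.5,0.08,0],[0,0,0]],[[-0.5,0.08,0],[0,0,0]]]' >/dev/null
python3 to.py .647 .1845 .273
python3 to.py .603 .178 .269
```

```text
t 53.55 pos [0.6949 0.1932 0.2629] F [ 0.1 -0.4  0.7] w -0.0002 yaw 0.55 tilt [-0.007 -0.004]
units [-1.92  0.33 -0.39]
t 54.05 pos [0.6475 0.185  0.2676] F [2.5 0.3 1.5] w -0.0002 yaw 0.54 tilt [ 0.005 -0.003]
units [-0.02  0.02 -0.22]
t 54.05 pos [0.6475 0.185  0.2676] F [2.5 0.3 1.5] w -0.0002 yaw 0.54 tilt [ 0.005 -0.003]
units [-1.78  0.26 -0.06]
```

```bash
python3 -m jog '[[[-0.6,0.1,-0.1],[0,0,0]],[[-0.6,0.1,0],[0,0,0]],[[-0.55,0.08,0.05],[0,0,0]]]' >/dev/null
python3 to.py .5707 .172 .254
python3 -m jog '[[[-0.45,0.07,0.2],[0,0,0]],[[-0.45,0.07,0.2],[0,0,0]],[[-0.4,0.07,0.25],[0,0,0]]]' >/dev/null
python3 to.py .5707 .172 .254
python3 to.py .545 .168 .230
```

```text
t 54.42 pos [0.6039 0.1777 0.2715] F [ 2.5  0.1 -1.3] w 0.0001 yaw 0.54 tilt [ 0.012 -0.001]
units [-1.34  0.21  0.68]
t 54.8 pos [0.5709 0.1721 0.2566] F [1.2 0.1 1.9] w -0.0002 yaw 0.54 tilt [ 0.017 -0.   ]
units [-0.01  0.    0.1 ]
t 54.8 pos [0.5709 0.1721 0.2566] F [1.2 0.1 1.9] w -0.0002 yaw 0.54 tilt [ 0.017 -0.   ]
units [-1.05  0.15  1.04]
```

```bash
python3 -m jog '[[[-0.35,0.05,0.35],[0,0,0]],[[-0.35,0.05,0.35],[0,0,0]],[[-0.35,0.05,0.35],[0,0,0]]]' >/dev/null
python3 to.py .526 .165 .1985
python3 -m jog '[[[-0.25,0.04,0.4],[0,0,0]],[[-0.25,0.04,0.4],[0,0,0]],[[-0.25,0.04,0.45],[0,0,0]]]' >/dev/null
python3 to.py .518 .164 .163
python3 -m jog '[[[-0.1,0,0.4],[0,0,0]],[[-0.1,0,0.4],[0,0,0]],[[-0.1,0,0.35],[0,0,0]]]' >/dev/null
python3 to.py .518 .164 .163
```

```text
t 55.17 pos [0.5429 0.1677 0.2278] F [ 2.  -0.8  0.4] w -0.0003 yaw 0.54 tilt [ 0.016 -0.   ]
units [-0.7   0.1   1.16]
t 55.55 pos [0.5229 0.1642 0.1934] F [1.1 1.  1.5] w -0.0001 yaw 0.54 tilt [ 0.015 -0.001]
units [-0.21  0.01  1.21]
t 55.92 pos [0.5152 0.1638 0.1626] F [-12.6  -4.1  64.8] w 0.0 yaw 0.53 tilt [ 0.014 -0.001]
units [ 0.11 -0.01 -0.01]
```

The lid met the walls firmly, with the wrist force peaking at 65 N at the fingertips. Backing off straight away and heading for the hasp knob.

```bash
python3 -m jog '[[[0,0,-0.3],[0,0,0]],[[0,0,-1],[0,-0.1,0]],[[0,0.5,-1],[0,0,0]],[[0,1,-1],[0,0,0]],[[0,1,-0.5],[0,0,0]],[[0,1,0],[0,0,0]],[[0,1,0],[0,0,0]],[[0,1,0],[0,0,0]],[[-0.2,1,0],[0,0,0]],[[-0.2,1,0],[0,0,0]],[[-0.2,1,0],[0,0,0]],[[-0.2,1,0],[0,0,0]]]' 45 >/dev/null
python3 to.py .494 -.084 .24
python3 - <<'E'
from h import *
d=get("scene"); save(d,"s6.png",(190,100,430,280),3.3)
d=get("top"); save(d,"t6.png",(140,160,340,280),4)
E
```

```text
t 57.42 pos [ 0.4948 -0.0783  0.2558] F [0.1 0.2 0.6] w 0.0385 yaw 0.77 tilt [-0.007  0.001]
units [-0.03  0.23  0.63]
```

View pics/s6.png

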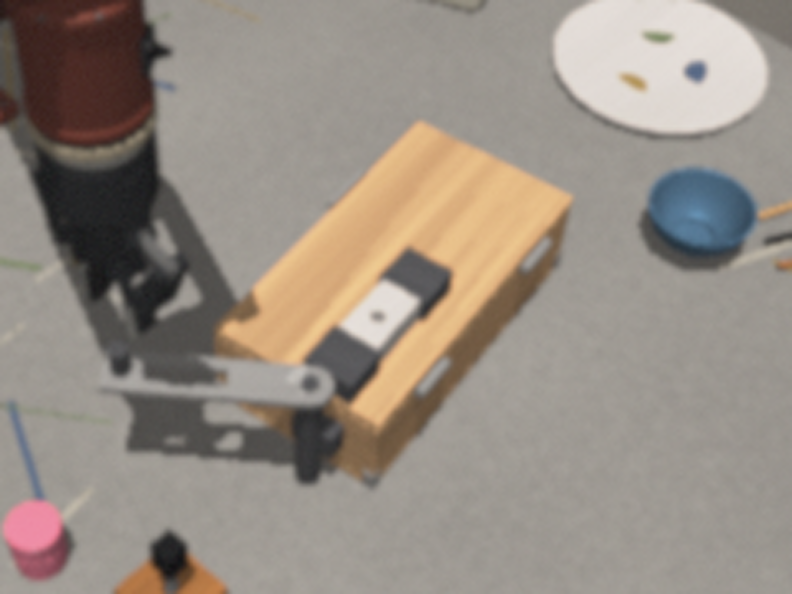

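The lid is shut flat. There's a small dark mark on the plate at (378,316) in the crop; it may or may not be the hole, so I'll use it only as a hint and go by feel. I'll triangulate the case features and then grip the knob.

```bash
python3 - <<'E'
from h import *
d=get("scene")
f=lambda u,v,z: ray(d,190+u/3.3,100+v/3.3,z)[:2].round(4)
print("spot",f(378,316,.1165))
pl=np.array([f(u,v,.1165) for u,v in((339,325),(382,278),(423,300),(380,352))]);print("plate",pl,pl.mean(0))
print("pivot",f(310,383,.124)); print("knob",f(120,350,.15))
c=np.array([f(u,v,.0905) for u,v in((215,333),(422,121),(574,197),(375,424))]);print(c,c.mean(0))
ey=c[1]+c[2]-c[0]-c[3];print(np.degrees(np.arctan2(-ey[0],ey[1])))
E
python3 -m jog '[[[0,0.2,0.6],[0,0.1,0]],[[0,0,0.6],[0,0,0]],[[0,0,0.4],[0,0,0]],[[0,0,0],[0,0,0]]]' >/dev/null
python3 to.py .494 -.084 .202
```

```text
spot [0.592  0.0958]
plate [[0.5772 0.0675]
 [0.5674 0.1263]
 [0.6054 0.133 ]
 [0.6174 0.0713]] [0.59185  0.099525]
pivot [0.605  0.0082]
knob [ 0.5007 -0.0844]
[[0.5007 0.0063]
 [0.4498 0.3054]
 [0.6047 0.3302]
 [0.6494 0.0343]] [0.55115 0.16905]
9.127829696071585
t 58.08 pos [ 0.4953 -0.0807  0.2135] F [1.2 0.7 0.4] w 0.0385 yaw 0.72 tilt [0.006 0.003]
units [-0.05  0.13  0.46]
```

View pics/t6.png

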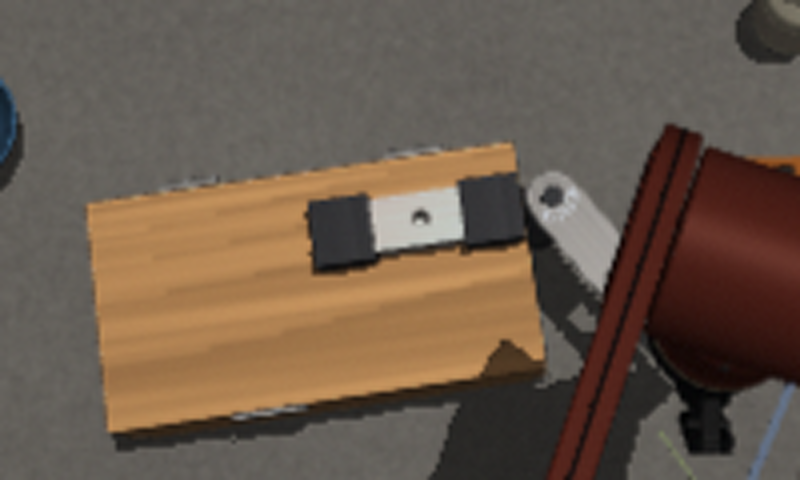

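The lid is shut in the top view too, and the same mark shows at (421,216) in the crop. Now I'll grip the knob, measuring the mark from the top image as well.

```bash
python3 -m jog '[[[0.07,0.13,0.4],[0,0,0]],[[0,0,0.05],[0,0,0]]]' >/dev/null
python3 to.py .497 -.084 .202
python3 -m jog '[[[0,0,0],[0,0,0]],[[0,0,0],[0,0,0]],[[0,0,0],[0,0,0]],[[0,0,0],[0,0,0]]]' 0 20 >/dev/null
python3 to.py .497 -.084 .202
python3 - <<'E'
from h import *
d=get("top")
f=lambda u,v,z: ray(d,140+u/4,160+v/4,z)[:2].round(4)
print("spot",f(421,216,.1165))
pl=np.array([f(u,v,.1165) for u,v in((371,194),(460,186),(465,243),(376,252))]);print("plate",pl.mean(0))
c=np.array([f(u,v,.0905) for u,v in((88,205),(514,143),(546,360),(109,432))]);print(c,c.mean(0))
E
```

```text
t 58.33 pos [ 0.4977 -0.0837  0.202 ] F [-0.5  0.1 -0.5] w 0.0384 yaw 0.77 tilt [0.007 0.003]
units [-0.03  0.01  0.  ]
t 58.83 pos [ 0.4975 -0.084   0.2022] F [-0.6 -1.1 -2. ] w 0.0155 yaw 0.74 tilt [0.006 0.002]
units [-0.02 -0.    0.01]
spot [0.5895 0.0956]
plate [0.5877   0.097625]
[[0.599  0.3282]
 [0.647  0.0339]
 [0.4956 0.0097]
 [0.4436 0.3037]] [0.5463   0.168875]
```

The knob is held (opening 15.5 mm). Now I'll swing the hasp along its arc, checking as I go.

```bash
python3 -m jog '[[[-0.31,-0.41,0],[0,0,0]],[[-0.31,-0.41,0],[0,0,0]],[[-0.21,-0.45,0],[0,0,0]],[[-0.21,-0.45,0],[0,0,0]]]' >/dev/null
python3 to.py .4716 -.0411 .202
python3 -m jog '[[[-0.13,-0.48,0],[0,0,0]],[[-0.13,-0.48,0],[0,0,0]],[[-0.05,-0.5,0],[0,0,0]],[[-0.05,-0.5,0],[0,0,0]]]' >/dev/null
python3 to.py .463 .0075 .202
```

```text
t 59.38 pos [ 0.4702 -0.0389  0.2023] F [ 6.2  0.3 -4.5] w 0.0151 yaw 0.66 tilt [0.01  0.002]
units [0.05 0.09 0.01]
t 59.88 pos [0.4609 0.0135 0.2025] F [ 12.7  -3.2 -10. ] w 0.0149 yaw 0.69 tilt [0.014 0.002]
units [0.08 0.24 0.02]
```

```bash
python3 -m jog '[[[0.12,-0.45,0],[0,0,0]],[[0.14,-0.45,0],[0,0,0]],[[0.16,-0.45,0],[0,0,0]],[[0.18,-0.45,0],[0,0,0]]]' >/dev/null
python3 to.py .4736 .0561 .202
python3 to.py .498 .0988 .202
```

```text
t 60.38 pos [0.4715 0.0626 0.2023] F [-0.9 -1.8  1. ] w 0.0149 yaw 0.75 tilt [0.001 0.002]
units [0.08 0.26 0.01]
t 60.38 pos [0.4715 0.0626 0.2023] F [-0.9 -1.8  1. ] w 0.0149 yaw 0.75 tilt [0.001 0.002]
units [ 1.08 -1.43  0.02]
```

```bash
python3 -m jog '[[[0.24,-0.38,0],[0,0,0]],[[0.26,-0.37,0],[0,0,0]],[[0.28,-0.35,0],[0,0,0]],[[0.3,-0.33,0],[0,0,0]]]' >/dev/null
python3 to.py .498 .0988 .202
python3 -m jog '[[[0.36,-0.34,0],[0,0,0]],[[0.38,-0.32,0],[0,0,0]],[[0.39,-0.28,0],[0,0,0]],[[0.4,-0.25,0],[0,0,0]]]' >/dev/null
python3 to.py .5345 .1305 .202
```

```text
t 60.88 pos [0.4956 0.1046 0.2022] F [-3.7  0.9  2.7] w 0.0152 yaw 0.8 tilt [-0.01   0.007]
units [0.09 0.23 0.  ]
t 61.38 pos [0.5347 0.1397 0.2022] F [-3.4  1.8  2.9] w 0.0151 yaw 0.85 tilt [-0.012  0.01 ]
units [-0.01  0.37  0.  ]
```

```bash
python3 -m jog '[[[0.4,-0.05,0],[0,0,0]],[[0.4,-0.05,0],[0,0,0]],[[0.4,-0.05,0],[0,0,0]],[[0.3,0,0],[0,0,0]]]' >/dev/null
python3 to.py .5827 .1477 .202
python3 -m jog '[[[0.2,0,0],[0,0,0]],[[0.2,0,0],[0,0,0]]]' >/dev/null
python3 to.py .5827 .1477 .202
```

```text
t 61.88 pos [0.574  0.1515 0.2023] F [-2.1  3.   2.3] w 0.0148 yaw 0.92 tilt [-0.013  0.022]
units [0.34 0.16 0.  ]
t 62.12 pos [0.5828 0.1529 0.2019] F [-27.6   1.6  17.4] w 0.0149 yaw 0.96 tilt [-0.02   0.023]
units [-0.01  0.21 -0.01]
```

The hasp is on its stop (-28 N in x). I'll let go, rise, and look from the top.

```bash
python3 -m jog '[[[-0.1,0,0],[0,0,0]],[[0,0,0],[0,0,0]],[[0,0,0],[0,0,0]],[[0,0,-0.6],[-0.16,0.14,0]],[[0,0,-1],[0,0,0]],[[0,0.5,-1],[0,0,0]],[[0.2,1,-0.5],[0,0,0]],[[0.2,1,0],[0,0,0]],[[0.2,1,0],[0,0,0]],[[0.2,1,0],[0,0,0]],[[0.2,1,0],[0,0,0]],[[0.2,1,0],[0,0,0]],[[0.2,1,0],[0,0,0]],[[0.2,1,0],[0,0,0]],[[0.2,1,0],[0,0,0]],[[0.2,1,0],[0,0,0]],[[0.2,1,0],[0,0,0]]]' 45 >/dev/null
python3 to.py .622 -.154 .2
python3 - <<'E'
from h import *
d=get("top"); save(d,"t7.png",(200,180,370,290),4.5)
d=get("scene"); save(d,"s7.png",(180,120,380,320),3)
E
```

```text
t 64.25 pos [ 0.6484 -0.1443  0.3051] F [ 0.1 -0.6 -0. ] w 0.0388 yaw 1.13 tilt [ 0.035 -0.018]
units [-1.21  0.29  4.17]
```

View pics/t7.png

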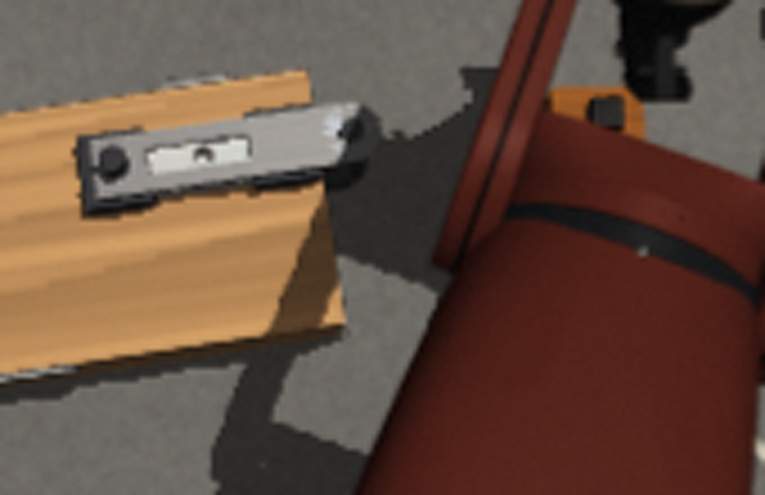

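View pics/s7.png

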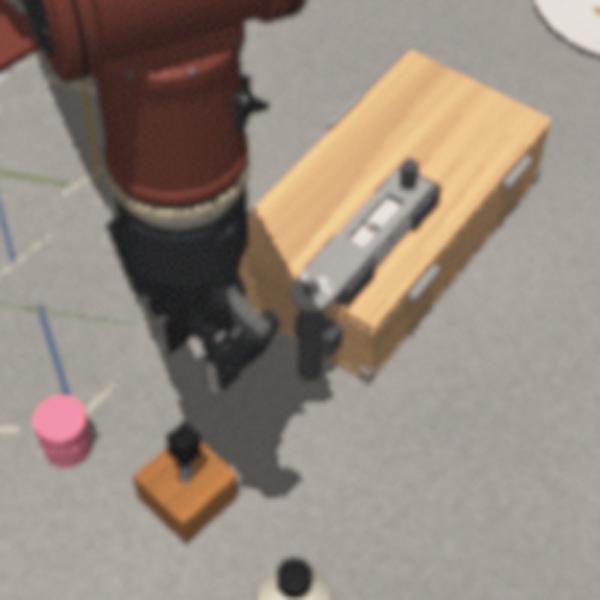

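The hasp lies along the lock plate, its slot over the plate, with the dark mark showing inside the slot at (203,153) in the top crop. The pin's grip is at (185,436) in the scene crop. Next I'll measure the pin in both views.

```bash
python3 - <<'E'
from h import *
t=get("top"); s=get("scene")
for n,d,o in(("top",t,(332,200,342,210)),("scene",s,(233,258,250,275))):
    g=cv2.cvtColor(d["pixels"],cv2.COLOR_RGB2GRAY)
    m=(g[o[1]-6:o[3]+10,o[0]-8:o[2]+8]<38).astype(np.uint8)
    k,l,st,c=cv2.connectedComponentsWithStats(m)
    for i in range(1,k):
        if st[i,4]>12: print(n,st[i],c[i]+[o[0]-8,o[1]-6])
print("top pin",ray(t,335.8,205.8,.102)); print("scene pin",ray(s,241.7,265.3,.102))
print("top spot",ray(t,245.1,214,.1165),"scene spot",ray(s,304.5,195.8,.1165))
print("stand scene",ray(s,180+186/3,120+491/3,.04))
E
python3 to.py .624 -.154 .2
```

```text
top [16  0 10  8 74] [344.81081081 197.27027027]
top [ 0 20  4  6 14] [325.07142857 217.28571429]
scene [12 14  9  9 46] [241.58695652 269.93478261]
top pin [ 0.61840459 -0.152543    0.102     ]
scene pin [ 0.62622176 -0.14935275  0.102     ]
top spot [0.58952513 0.09605261 0.1165    ] scene spot [0.59200745 0.09560325 0.1165    ]
stand scene [ 0.63549934 -0.16168714  0.04      ]
t 64.45 pos [ 0.6481 -0.1436  0.3043] F [-0.6  0.6 -0.6] w 0.0384 yaw 1.05 tilt [ 0.034 -0.017]
units [-1.11  0.33  4.14]
```

```bash
python3 -m jog '[[[-0.9,0.25,0.4],[0.12,-0.24,0]],[[-0.1,0,0.7],[0,0,0]],[[0,0,0.7],[0,0,0]],[[0,0,0.7],[0,0,0]],[[0,0,0],[0,0,0]]]' >/dev/null
python3 to.py .6215 -.1515 .141
python3 - <<'E'
from h import *
s=get("scene"); print("pin mask/stand", ray(s,242,279,.04), ray(s,242,265,.102), ray(s,242,263.5,.102))
t=get("top"); save(t,"t8.png",(300,180,360,230),10)
E
```

```text
t 65.08 pos [ 0.6236 -0.1471  0.2363] F [-0.8 -0.5 -0.2] w 0.0381 yaw 1.22 tilt [-0.001  0.001]
units [-0.09  0.18  3.81]
pin mask/stand [ 0.62609989 -0.15344623  0.04      ] [ 0.62610899 -0.14833623  0.102     ] [ 0.62313433 -0.14572821  0.102     ]
```

```bash
python3 -m jog '[[[0,0.15,0.7],[0,0,0]],[[0,0,0.7],[0,0,0]],[[0,0,0.7],[0,0,0]],[[0,0,0.7],[0,0,0]],[[0,0,0.5],[0,0,0]],[[0,0,0],[0,0,0]]]' >/dev/null
python3 to.py .623 -.151 .141
```

```text
t 65.92 pos [ 0.6251 -0.1518  0.1503] F [-0.  -0.2  0. ] w 0.0384 yaw 1.2 tilt [ 0.003 -0.   ]
units [-0.08 -0.04  0.37]
```

```bash
python3 -m jog '[[[-0.05,0,0.37],[0,0,0]],[[0,0,0],[0,0,0]]]' >/dev/null
python3 to.py .623 -.151 .141
python3 -m jog '[[[0,0,0],[0,0,0]],[[0,0,0],[0,0,0]],[[0,0,0],[0,0,0]],[[0,0,0],[0,0,0]],[[0,0,0],[0,0,0]]]' 0 40 >/dev/null
python3 to.py .623 -.151 .141
```

```text
t 66.17 pos [ 0.6243 -0.152   0.1412] F [-0.3 -0.1 -0.4] w 0.0385 yaw 1.21 tilt [ 0.004 -0.001]
units [-0.05 -0.04  0.01]
t 66.8 pos [ 0.6238 -0.1524  0.1419] F [-1.6  0.3 -1. ] w 0.0196 yaw 1.21 tilt [ 0.003 -0.002]
units [-0.03 -0.06  0.04]
```

```bash
python3 -m jog '[[[0,0,-0.5],[0,0,0]],[[0,0,-0.8],[0,0,0]],[[0,0,-0.8],[0,0,0]],[[0,0,-0.8],[0,0,0]],[[0,0,-0.8],[0,0,0]],[[0,0,-0.8],[0,0,0]],[[0,0,-0.8],[0,0,0]],[[0,0,-0.5],[0,0,0]]]' >/dev/null
python3 to.py .591 .096 .29
python3 -m jog '[[[-0.1,-0.6,0],[0,0,0]],[[-0.1,-0.8,0],[0,0,0]],[[-0.1,-0.8,0],[0,0,0]],[[-0.1,-0.8,0],[0,0,0]],[[-0.1,-0.8,0],[0,0,0]],[[-0.1,-0.8,0],[0,0,0]],[[-0.1,-0.8,0],[0,0,0]],[[-0.1,-0.8,0],[0,0,0]],[[-0.1,-0.8,0],[0,0,0]],[[-0.1,-0.8,0],[0,0,0]],[[-0.1,-0.8,0],[0,0,0]],[[0,-0.8,0],[0,0,0]],[[0,0,0],[0,0,0]]]' >/dev/null
python3 to.py .591 .096 .265
```

```text
t 67.8 pos [ 0.6247 -0.1521  0.3003] F [ 0.1  0.1 -0.9] w 0.0195 yaw 1.21 tilt [ 0.01  -0.003]
units [-1.14 -9.95  0.37]
t 69.42 pos [0.5884 0.1014 0.2975] F [ 0.9  0.5 -0.5] w 0.0195 yaw 1.36 tilt [ 0.007 -0.001]
units [0.09 0.22 1.3 ]
```

```bash
python3 -m jog '[[[0.09,0.2,0.5],[0,-0.06,0]],[[0,0,0.5],[0,0,0]],[[0,0,0.35],[0,0,0]],[[0,0,0],[0,0,0]]]' >/dev/null
python3 to.py .591 .096 .262
python3 - <<'E'
from h import *
d=get("scene"); a=d["pixels"][140:230,250:370,::-1]; t=get("top")
b=t["pixels"][165:255,195:315,::-1]
cv2.imwrite('pics/p9.png',cv2.resize(np.vstack([a,b]),None,fx=3.3,fy=3.3,interpolation=cv2.INTER_CUBIC))
p=np.array(telemetry.observe()["position"]); print("tip proj",proj(d,p-[0,0,.13]),proj(d,p-[0,0,.07]),proj(t,p-[0,0,.13]))
E
```

```text
t 69.92 pos [0.5908 0.0943 0.2598] F [ 0.7 -0.7 -0.4] w 0.0194 yaw 1.24 tilt [-0.004 -0.002]
units [ 0.01 -0.07 -0.09]
tip proj [304.30760199 192.25996622] [305.75293105 176.4719336 ] [245.35166996 212.37790959]
```

View pics/p9.png

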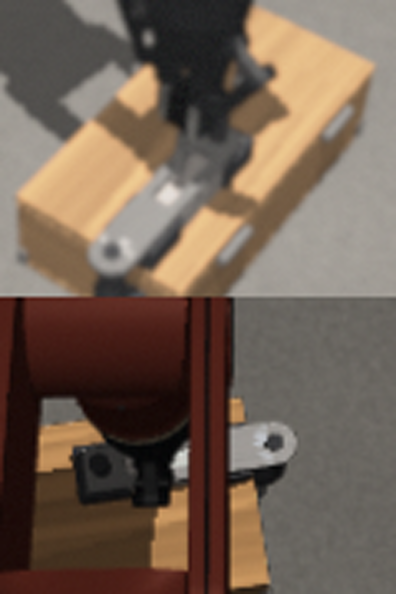

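By image, the tip sits over the slot within a few mm of the mark. I'll touch the plate about 7 mm to one side and slide along from there.

```bash
python3 -m jog '[[[0.04,0.22,0],[0,0,0]],[[0,0,0.2],[0,0,0]],[[0,0,0.15],[0,0,0]],[[0,0,0.06],[0,0,0]]]' >/dev/null
python3 to.py .592 .089 .2465
python3 -m jog '[[[0,0,0.06],[0,0,0]],[[0,0,0.06],[0,0,0]]]' >/dev/null
python3 to.py .592 .089 .2465
```

```text
t 70.53 pos [0.5932 0.0884 0.2518] F [-0.2 -0.  -1.7] w 0.0194 yaw 1.24 tilt [ 0.    -0.002]
units [-0.05 -0.03  0.21]
t 70.78 pos [0.5932 0.0885 0.2486] F [ 0.3  0.4 -0.3] w 0.0195 yaw 1.25 tilt [ 0.    -0.002]
units [-0.05 -0.02  0.08]
```

```bash
for i in 1; do python3 -m jog '[[[-0.04,0,0.05],[0,0,0]],[[0,0,0.05],[0,0,0]]]' >/dev/null
python3 to.py .592 .089 .2465; done
python3 -m jog '[[[0,0,0.05],[0,0,0]]]' >/dev/null
python3 to.py .592 .089 .2465
```

```text
t 71.03 pos [0.5921 0.0886 0.2462] F [-1.7 -0.5  4.7] w 0.0193 yaw 1.26 tilt [ 0.    -0.002]
units [-0.   -0.02 -0.01]
t 71.15 pos [0.5923 0.0887 0.2461] F [-3.8  0.9  8.4] w 0.0196 yaw 1.27 tilt [ 0.001 -0.002]
units [-0.01 -0.01 -0.02]
```

```bash
python3 -m jog '[[[-0.01,-0.06,0.03],[0,0,0]],[[-0.01,-0.06,0.03],[0,0,0]]]' >/dev/null
python3 to.py
python3 -m jog '[[[-0.01,-0.06,0.03],[0,0,0]],[[-0.01,-0.06,0.03],[0,0,0]]]' >/dev/null
python3 to.py
python3 -m jog '[[[-0.01,-0.06,0.03],[0,0,0]],[[-0.01,-0.06,0.03],[0,0,0]]]' >/dev/null
python3 to.py
```

```text
t 71.4 pos [0.5925 0.091  0.2462] F [ 0.8 -0.7  3.6] w 0.0196 yaw 1.26 tilt [ 0.004 -0.004]
t 71.65 pos [0.5928 0.0935 0.2461] F [ 0.3 -2.6  4.2] w 0.0194 yaw 1.25 tilt [ 0.007 -0.005]
t 71.9 pos [0.5929 0.0959 0.2457] F [-0.9 -4.   5.9] w 0.0193 yaw 1.25 tilt [ 0.009 -0.006]
```

```bash
python3 -m jog '[[[-0.06,-0.03,0.03],[0.04,-0.06,0]],[[-0.04,-0.03,0.03],[0,0,0]]]' >/dev/null
python3 to.py
python3 -m jog '[[[-0.01,-0.06,0.03],[0,-0.02,0]],[[-0.01,-0.06,0.03],[0,0,0]]]' >/dev/null
python3 to.py
python3 -m jog '[[[-0.01,-0.06,0.03],[0.02,-0.02,0]],[[-0.01,-0.06,0.03],[0,0,0]]]' >/dev/null
python3 to.py
```

```text
t 72.15 pos [0.59   0.098  0.2433] F [-0.2 -0.3 -1.1] w 0.0196 yaw 1.24 tilt [-0.001  0.   ]
t 72.4 pos [0.5897 0.1003 0.2416] F [ 1.2 -5.1  2.7] w 0.0193 yaw 1.25 tilt [-0.003 -0.002]
t 72.65 pos [0.5898 0.1019 0.241 ] F [-0.1 -6.4  4.7] w 0.0197 yaw 1.23 tilt [-0.005 -0.002]
```

It has dropped about 5 mm with a side force, so the tip is in a hole. I'll ease back off the wall and press down.

```bash
python3 -m jog '[[[0,0.08,0.05],[0,0.03,0]],[[0,0,0.08],[0,0,0]]]' >/dev/null
python3 to.py
python3 -m jog '[[[0,0,0.08],[0,0,0]],[[0,0,0.08],[0,0,0]]]' >/dev/null
python3 to.py
```

```text
t 72.9 pos [0.5894 0.1004 0.2371] F [ 0.1 -2.5  0. ] w 0.0193 yaw 1.22 tilt [-0.001 -0.   ]
t 73.15 pos [0.5894 0.1002 0.2325] F [ 0.7 -2.9  1.7] w 0.0192 yaw 1.22 tilt [-0.001 -0.001]
```

```bash
python3 -m jog '[[[0,0.03,0.08],[0,0,0]],[[0,0,0.08],[0,0,0]],[[0,0,0.08],[0,0,0]]]' >/dev/null
python3 to.py
python3 -m jog '[[[0,0,0.07],[0,0,0]],[[0,0,0.05],[0,0,0]]]' >/dev/null
python3 to.py
```

```text
t 73.53 pos [0.5893 0.0997 0.2258] F [ 0.5 -2.7  0.7] w 0.0197 yaw 1.22 tilt [-0.002 -0.   ]
t 73.78 pos [0.5896 0.0996 0.2239] F [-3.2 -1.8 10.6] w 0.0197 yaw 1.22 tilt [-0.001 -0.   ]
```

The pin is home: 22.2 mm deep with a firm bottom at 10.6 N. I'll release, withdraw and look.

```bash
python3 -m jog '[[[0,0,0],[0,0,0]],[[0,0,0],[0,0,0]],[[0,0,0],[0,0,0]],[[0,0,0],[0,0,0]],[[0,0,-0.3],[0,0,0]],[[0,0,-0.8],[0,0,0]],[[0,0,-0.8],[0,0,0]],[[0,0,-1],[0,0,0]],[[0,0,-1],[0,0,0]],[[-1,0,0],[0,0,0]],[[-1,0.5,0],[0,0,0]],[[-1,1,0],[0,0,0]],[[-1,1,0],[0,0,0]],[[-1,1,0],[0,0,0]],[[-0.5,1,0],[0,0,0]],[[0,1,0],[0,0,0]],[[0,1,0],[0,0,0]],[[0,1,0],[0,0,0]],[[0,0.8,0],[0,0,0]]]' 45 >/dev/null
python3 to.py
python3 - <<'E'
from h import *
d=get("scene"); a=d["pixels"][120:240,240:370,::-1]; t=get("top")
b=t["pixels"][150:270,150:280,::-1]
cv2.imwrite('pics/f1.png',cv2.resize(np.hstack([a,b]),None,fx=3,fy=3,interpolation=cv2.INTER_CUBIC))
save(d,"f2.png",s=1.4)
R=np.array([.5905,.0985])
for z in(.1845,): print(proj(d,(*R,z)),proj(t,(*R,z)))
E
```

```text
t 76.15 pos [ 0.4554 -0.1149  0.3493] F [ 0.2 -0.2 -0.7] w 0.0384 yaw 1.43 tilt [ 0.028 -0.003]
[306.50645369 177.24334274] [242.28805917 208.80753761]
```

View pics/f1.png

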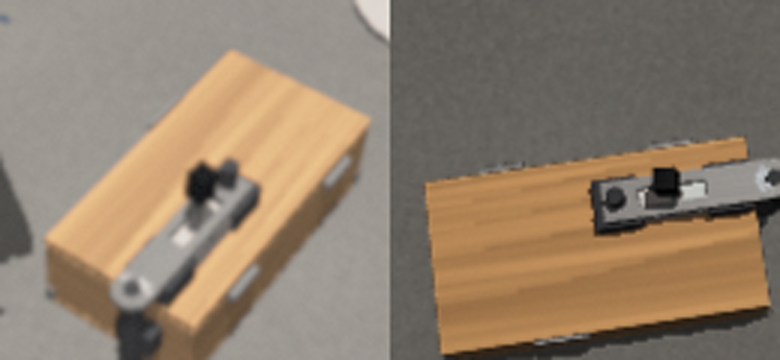

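View pics/f2.png

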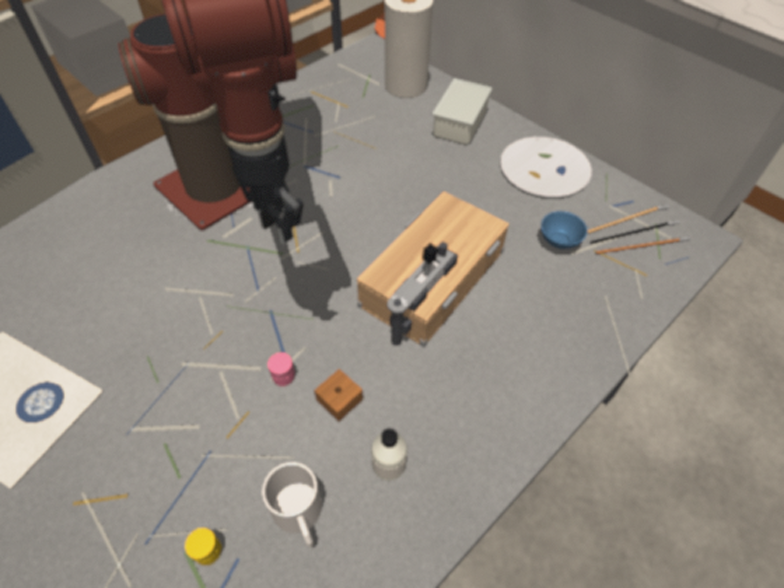

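The pin stands upright through the slot, with its grip top at (242,210) in the top image against (242,209) expected for fully home. The lid is shut, no white pots are left on the table, and the mug, bottle, bowl and look-alikes are in place.

```bash
python3 -c "
from rig import job; print(job.close_job())"
```

```text
the job is handed in; nothing more can be done
None
```

The job is done and handed in after about 76 s of the allowed 208 s. All five white pots are in the case, the lid is shut, the hasp is on its stop, and the pin is fully home in the hole.

**Checks that passed**
- **Pots:** a picture taken before shutting the lid showed all five upright in the case. None of them was seen to be knocked aside.
- **Hasp:** it met its stop with about 28 N of push, and the pictures show its slot over the lock plate.
- **Pin:** I slid the tip along the plate until it dropped in, and it bottomed out 22.2 mm below the plate at 10.6 N. The last pictures show it standing where expected. I started the slide beside a dark mark visible on the plate, which turned out to be at the hole.
- **Other items:** the mug, bottle, bowl and the pink and yellow look-alikes look unmoved in the last picture.

**Disagreements and doubts**
- **Lid closing force:** the fingertips pressed harder than intended at the end, with a wrist reading of about 65 N. That is below the 120 N wrist limit, and I backed off at once. I take the 40 N limit to cover only the arm and gripper body, not the fingertips.
- **Camera agreement:** the two cameras differed by up to about 8 mm on some points of the case and pin. I averaged them and relied on touch for the final fit.

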